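# Tip the relay-socket strip into the half-roofed kitting bay

## Robot

A 6-joint arm with a two-finger parallel gripper is mounted at the origin on the work surface. World frame = base frame: x ahead of the robot, y to its left, z up, the work surface at z = 0. Lengths are in mm, angles in rad, forces in N, time in s.
With the tool pointing down it reaches from about 275 to 750 mm from the base axis. Payload 10.2 kg.
Tool frame: the origin (TCP) lies at the very end of the fingers, on their centre line; the grasp point (between the pads) lies 19 mm behind it; x points along the fingers, y is the direction in which the jaws open and shut, and the axes are right-handed (so a half turn about x gives the same grasp; the last joint's range is limited). The gripper opens to 85 mm and grips with 20 to 120 N. Pads are 22 mm wide; open, the fingers measure 114 mm over their backs; the gripper's body (76 mm by 85 mm) begins 54 mm behind the grasp point. The pads swing forward as they close: fully open they stand 13 mm farther back than shut.
Start: joints at [-1.556, 0.313, 1.498, -0, 1.331, -0.223], TCP at [123.658, -510.235, 231.294] pointing down, gripper open.
Joint ranges: [-2.94, 2.94], [-0.97, 2.17], [0.19, 2.56], [-1.23, 4.37], [0.02, 3.11], [-2.88, 2.88]. Speed limits (rad/s): [2.39, 2.39, 3.01, 3.14, 3.14, 3.14].

## Interface

Orientations are given as a unit quaternion [w, x, y, z].
In Python, from rig import ctrl, viewer, order gives the robot as it stands. The module is installed in compiled form; this text tells all that it offers.
- The arm moves only by the tool carry_out, never from a script. Its argument "deltas" is a list of rows, each a list of 7 numbers: the gripper command: -1 is fully open, 1 is shut, values between are in proportion, then the shift along the tool's x, y, z in mm, then the turn, a rotation vector about the tool's x, y, z in degrees. A call has exactly 5 rows; each row is the pose to reach, as a shift and turn from the pose commanded when the call began, along the tool's axes at that moment; what a row does not reach only later rows make up. A row lasts 1/8 s, in which the tool goes at most 62.5 mm and 10.7 degrees, less where a joint would pass 70% of its speed; a pose out of reach is approached as far as the arm can. A call with a gripper value outside its range is refused whole. The fingers move at their own pace and stop on an object; "newtons" is the grip in N (left out, the last holds). Time passes only in rows, so rows that repeat a pose let the fingers close, or fill a call up. It gives the time, the measured TCP pose, the force and the opening at its end, in the units of the state.
- ctrl.sense(): the state, without advancing time (a new reading comes with each control period).
- viewer.capture(name): name is "scene" or "side" or "wrist"; returns the picture (420x560x3 uint8, red, green, blue); there is no depth.
- viewer.calibration(name): a dict with "fx", "fy", "cx", "cy" (pixels), "xyz" and "attitude" of the camera in the world; the wrist camera has in their place "T_tool_cam" (4x4, takes a point from camera to tool coordinates, whose origin is the TCP and whose axes are the tool frame's). Camera axes: x right, y down, z forward; pixel columns grow to the right and rows downward; lengths in mm; the calibration is good to about 2 mm. A picture is of the moment at which its call begins: read the wrist's pose just before it. calibration takes no time and is no camera call.
- order.finish_job(): hands the job in, once; it reports no verdict.
The state is a dict: "time_s": time; "joints": joint angles; "dq": joint speeds; "tau": joint torques, N m; "eef_pos": TCP position; "ee_rot": TCP orientation; "force": force on the tool from outside, world axes, zero at the start; "wrist_torque": the same for the moment, N m; "grip_width": opening from 0.0 (shut) to 1.0 (fully open).
Only numpy, scipy, OpenCV 4.12 (cv2) and the standard library are available. Lean on these libraries where they do the work, as an engineer would, in place of code of your own. Each camera call takes 0.05 s, during which the arm holds its last target. There are 200 camera calls.

## Task

Slide the frosted door fully open by its black knob. Then take the relay-socket strip that stands on end, lay it down flat on the shelf or mat outside the bay with its sockets facing up, and let go of it; take it again, tip it so that its red end goes down through the opening and under the fixed frosted pane, and bring it level inside, keeping hold until it lies on the bay floor, sockets up and in line with the bay. Let go, never let the strip topple, and leave the spool hub, knob cap and switch where they are.

Things in the scene. Friction and masses are not known exactly. Their poses are not given: they have to be found in the camera images.
- bay: White melamine bay, an open-topped box fixed on the shelf, outside 249 (x) x 174 (y) mm. Origin: centre of its underside; x runs along its length, away from the robot; z up. Inside 225 x 150 mm (x -112.5 to +112.5, y -75 to +75), floor top 6 mm above the origin. Near end wall (at -x, 12 mm thick) 70 mm high, side and far walls 76 mm high.
- opening (a point): Centre of the bay's opening, at bay (-50, 0, 70) mm, axes as the bay. The opening is 125 (x) x 150 (y) mm, bay x -112.5 to +12.5; the sliding door covers it until opened. Beyond it a fixed frosted pane roofs the far part of the bay, x +12.5 to +112.5, underside at z 70, top at z 75.
- door (a joint): Frosted sliding door, a 137 x 174 x 5 mm panel lying level on top of the bay (z 76.5 to 81.5 in the bay frame). Value in m: 0 = closed (panel from bay x -124.5 to +12.5), 0.138 = fully open at its stop (panel slid towards bay +x, over the fixed pane). It slides along bay x with about 1.5 N of friction and stays where it is left.
- door_knob (a point): Centre of the door's black knob, an upright cylinder 22 mm in diameter and 30 mm tall on top of the door (15 mm above the panel's top surface); it moves with the door. Axes as the bay.
- strip_c (a point): Centre of the relay-socket strip, a loose rigid bar 180 (its x) x 34 (its y) x 32 (its z) mm, about 0.18 kg: five black relay sockets on an aluminium base, with a red end cap at +x. Its z points out of the socket face (brass contacts). It starts standing on its end on the mat, red end up (its x points up), with the socket face turned more or less to the robot.
- strip_red (a point): Centre of the strip's red end face, 90 mm from strip_c along the strip's x. Axes as strip_c.
- mat: Flat blue-grey mat, 290 (x) x 260 (y) x 3 mm, fixed on the shelf; origin at the centre of its underside. The strip and the three bystander parts stand on it.
- spool_c (a point): Centre of the yellow spool hub standing on the mat, 48 mm in diameter, 40 mm tall; a bystander, leave it alone.
- cap_c (a point): Centre of the blue aluminium knob cap standing on the mat, 36 mm in diameter, 24 mm tall; a bystander, leave it alone.
- switch_c (a point): Centre of the chrome panel-mount switch standing on the mat, 34 mm in diameter, 50 mm tall with its lever up; a bystander, leave it alone.
Not all that is in view belongs to the job. There is more than one size of the part that bears strip_c; the job needs the largest.

How it is judged (in metres and radians):
On the way, in this order (a step that is already met when the one before it is completed fails the run):
1. the frosted door is fully open (within 10 mm of its stop) (value of joint door above 0.128 m), for 0.1 s.
2. the strip lies flat outside the bay, sockets up, released (angle between strip_c's own z axis and vertical below 0.12 rad and height (world z) of strip_c below 0.03 m and horizontal distance between strip_c and bay above 0.09 m and contact force between the fingers and strip below 0.1 N), for 0.2 s.
3. the strip is tipped, with its red end inside the bay under the fixed pane (x of strip_red in the frame of bay between 0.025 and 0.1125 m and z of strip_red in the frame of bay below 0.07 m and y of strip_red in the frame of bay between -0.075 and 0.075 m and angle between strip_c's own z axis and vertical above 0.2 rad), for 0.05 s.
4. the strip is level on the bay floor while still held (x of strip_c in the frame of bay between -0.03 and 0.03 m and y of strip_c in the frame of bay between -0.06 and 0.06 m and z of strip_c in the frame of bay between 0.015 and 0.028 m and angle between strip_c's own z axis and vertical below 0.09 rad and angle between the x axis of strip_c and the x axis of bay, either way round below 0.25 rad and x of strip_red in the frame of bay above 0.05 m and contact force between the fingers and strip above 1 N), for 0.1 s.
At the end, for the whole second after the job is handed in: The strip lies at rest on the bay floor, level and sockets up within 5 degrees, in line with the bay within 14 degrees, red end under the fixed pane, released; the door still open (within 23 mm of its stop); the spool hub, knob cap and switch within 25 mm of where they were (x of strip_c in the frame of bay between -0.03 and 0.03 m and y of strip_c in the frame of bay between -0.06 and 0.06 m and z of strip_c in the frame of bay between 0.015 and 0.028 m and angle between strip_c's own z axis and vertical below 0.09 rad and angle between the x axis of strip_c and the x axis of bay, either way round below 0.25 rad and x of strip_red in the frame of bay above 0.05 m and value of joint door above 0.115 m and linear speed of strip below 0.02 m/s and contact force between the fingers and strip below 0.1 N and distance of each of spool_c, cap_c, switch_c from where it was at the start of the episode below 0.025 m); the robot touches nothing.
It fails at once if the strip toppled or was flung (turned faster than 7 rad/s) (angular speed of strip above 7 rad/s).
It fails at once if the spool hub was moved more than 25 mm (distance of spool_c from where it was at the start of the episode above 0.025 m).
It fails at once if the knob cap was moved more than 25 mm (distance of cap_c from where it was at the start of the episode above 0.025 m).
It fails at once if the switch was moved more than 25 mm (distance of switch_c from where it was at the start of the episode above 0.025 m).
It also fails if it takes over 72 s, if anything falls off the work surface, if the arm or the gripper's body presses on something with over 40 N, if the wrist force passes 120 N, or if a joint passes its speed limit or range.

## Working session

There is one attempt and no reset: what is moved stays moved. The work goes in short steps, Python scripts to look and compute and a tool call to move; the robot and the scene stay as the last step left them, time stands still between calls to the robot, and variables do not carry over. Pictures are saved under pics/ and viewed, about 8 in all and at most 12, crops included, and the job is handed in when it is done.

Besides the shell and the picture viewer there is one more tool, called as name(argument=value, ...), one argument or row to a line, values as JSON. carry_out: Moves the arm, as the interface text tells. Its arguments: {"type":"object","properties":{"deltas":{"type":"array"},"newtons":{"type":"number"}},"required":["deltas"]}

```bash
ls; mkdir -p pics
python3 - <<'E'
from rig import ctrl, viewer
import cv2
print(ctrl.sense())
for n in ("scene","side","wrist"):
    c=viewer.calibration(n); print(n,c)
for n in ("scene","side"):
    im=viewer.capture(n); cv2.imwrite(f"pics/{n}0.png",im[:,:,::-1])
E
```

```text
pics
{'time_s': 0.0, 'joints': array([-1.55638532e+00,  3.13435717e-01,  1.49845660e+00, -6.40070818e-06,
        1.33102636e+00, -2.23399692e-01]), 'dq': array([ 0.00144378,  0.00044508,  0.00039814, -0.00146721, -0.00025377,
       -0.00060956]), 'tau': array([-6.69110386e-05, -4.12263429e+01, -2.59743762e+01, -1.75970158e-04,
        4.19179763e-03, -2.14295414e-05]), 'eef_pos': array([ 123.65987844, -509.94905798,  230.73504819]), 'ee_rot': array([ 0.08341482,  0.70216046,  0.0843478 , -0.70206703]), 'force': array([ 0.08757982, -0.60398621, -0.01758342]), 'wrist_torque': array([-0.04897602,  0.01124486,  0.03053673]), 'grip_width': 1.0011446538810547}
scene {'fx': 387.32133902171023, 'fy': 387.32133902171023, 'cx': 283.476644226242, 'cy': 212.943592606863, 'xyz': array([1069.94302669,  168.29834543,  720.40898265]), 'attitude': array([-0.21871471,  0.58385159,  0.73431154, -0.2684544 ])}
side {'fx': 461.889986207745, 'fy': 461.889986207745, 'cx': 281.52325615122413, 'cy': 204.70747130367974, 'xyz': array([256.67982747, 552.27349011, 837.62413119]), 'attitude': array([ 0.09789153, -0.26850973,  0.89718385, -0.33672082])}
wrist {'fx': 345.32892164040175, 'fy': 345.32892164040175, 'cx': 273.4615090456887, 'cy': 211.11652811854066, 'T_tool_cam': array([[ 1.16194407e-03, -3.07959124e-01,  9.51398880e-01,
        -1.43916235e+02],
       [ 9.99999316e-01,  2.29753131e-04, -1.14693082e-03,
        -2.71215728e-01],
       [ 1.34620940e-04,  9.51399561e-01,  3.07959180e-01,
        -7.96446311e+01],
       [ 0.00000000e+00,  0.00000000e+00,  0.00000000e+00,
         1.00000000e+00]])}
```

View pics/scene0.png

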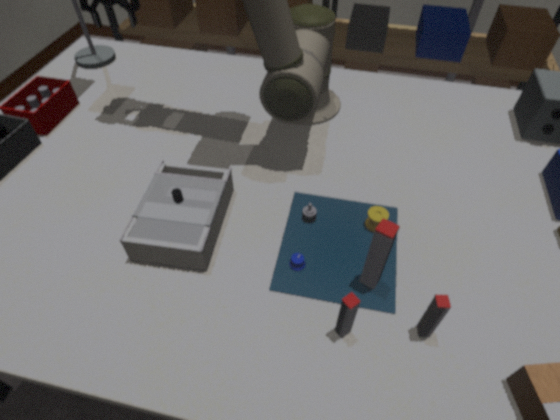

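View pics/side0.png

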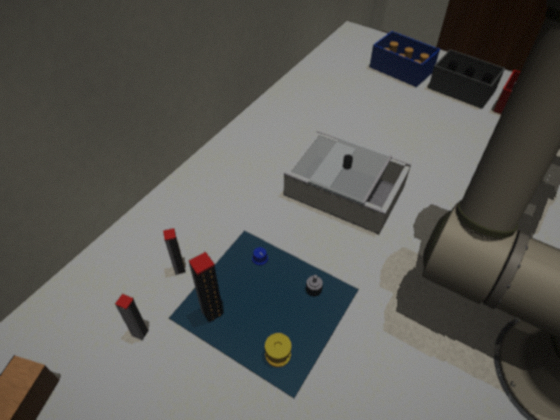

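Run:
```python
import cv2
a=cv2.imread('pics/scene0.png'); b=cv2.imread('pics/side0.png')
def cr(im,x0,y0,w,h,s): 
    c=cv2.resize(im[y0:y0+h,x0:x0+w],None,fx=s,fy=s,interpolation=cv2.INTER_CUBIC)
    c=cv2.convertScaleAbs(c,alpha=1.5,beta=10)
    for i in range(0,w,20):
        cv2.putText(c,str(x0+i),(int(i*s),8),0,.3,(0,255,255)); cv2.line(c,(int(i*s),0),(int(i*s),4),(0,255,255))
    for i in range(0,h,20):
        cv2.putText(c,str(y0+i),(0,int(i*s)+4),0,.3,(0,255,255))
    return c
import numpy as np
cv2.imwrite('pics/c1.png',np.vstack([cr(a,115,155,290,150,2.75)[:400]]))
cv2.imwrite('pics/c2.png',cr(b,160,125,260,200+65,2.25)[:600])
```

```text
(no output)
```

View pics/c1.png

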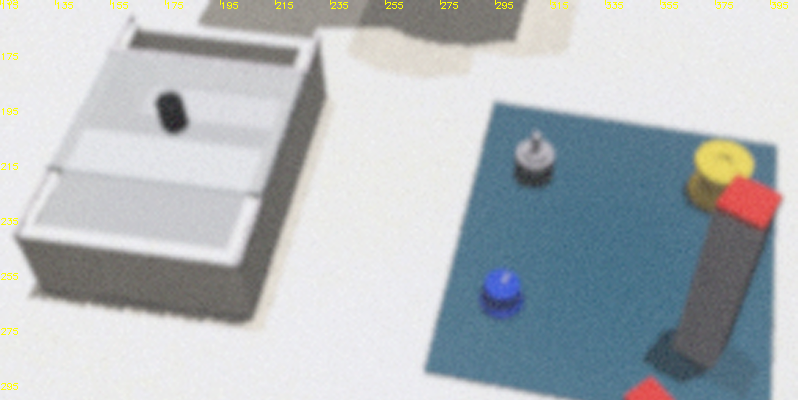

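View pics/c2.png

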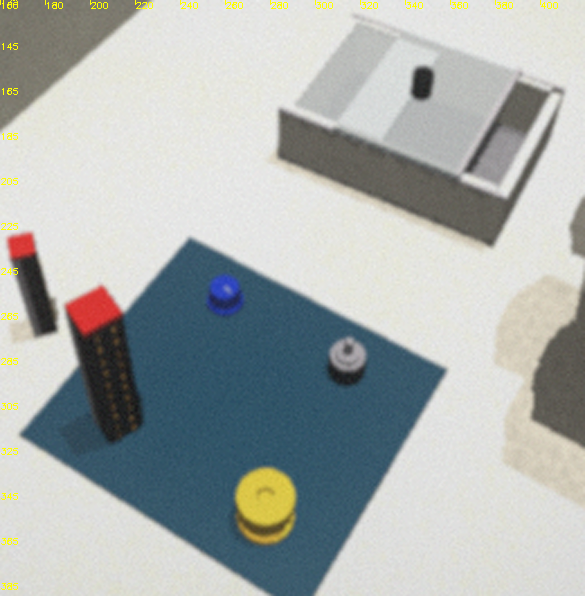

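```bash
cat > h.py <<'E'
import numpy as np, cv2
from scipy.spatial.transform import Rotation as R
from scipy.optimize import least_squares
from rig import ctrl, viewer
def q2R(q): return R.from_quat([q[1],q[2],q[3],q[0]]).as_matrix()
CAL={n:viewer.calibration(n) for n in ("scene","side","wrist")}
def proj(n,P,tool=None):
    c=CAL[n]; P=np.atleast_2d(P)
    if n=="wrist":
        T=c["T_tool_cam"]; p,q=tool; Rt=q2R(q); Rc=Rt@T[:3,:3]; t=Rt@T[:3,3]+p
    else: Rc=q2R(c["attitude"]); t=c["xyz"]
    v=(P-t)@Rc
    return np.c_[c["fx"]*v[:,0]/v[:,2]+c["cx"], c["fy"]*v[:,1]/v[:,2]+c["cy"]]
def plane(n,uv,z,tool=None):
    c=CAL[n]
    if n=="wrist":
        T=c["T_tool_cam"]; p,q=tool; Rt=q2R(q); Rc=Rt@T[:3,:3]; t=Rt@T[:3,3]+p
    else: Rc=q2R(c["attitude"]); t=c["xyz"]
    d=Rc@np.array([(uv[0]-c["cx"])/c["fx"],(uv[1]-c["cy"])/c["fy"],1])
    return t+d*(z-t[2])/d[2]
def yawT(x,y,z,yaw,L):
    return R.from_euler('z',yaw).apply(np.atleast_2d(L))+[x,y,z]
E
python3 - <<'E'
from h import *
np.set_printoptions(precision=1,suppress=True)
for n in("scene","side"): print(n,proj(n,[[0,0,0],[124,-510,231],[400,0,0],[400,300,0],[400,-300,0]]).tolist())
s=lambda X,Y:(115+X/2.75,155+Y/2.75)
d=lambda X,Y:(160+X/2.25,125+Y/2.25)
# mat corners z3
for p in [(494,102),(777,145),(427,372),(771,418)]: print('mat scene',plane('scene',s(*p),3))
for p in [(190,238),(446,370),(20,434),(276,596)]: print('mat side',plane('side',d(*p),3))
for nm,p,z in [('knobtop',(166,94),111),('switchtopbody',(534,143),30),('capbase',(502,303),3),('spooltop',(724,160),43),('redL',(723,207),183),('stripbotc',(692,360),3)]: print(nm,plane('scene',s(*p),z))
for nm,p,z in [('knobtop',(423,70),111),('capbase',(226,306),3),('swbase',(347,375),3),('spooltop',(266,496),43),('redtop',(95,310),183),('stripbot',(112,432),3)]: print(nm,plane('side',d(*p),z))
E
```

```text
scene [[304.6956175010157, 103.54979788108908], [118.42616910657546, 31.31568821211505], [275.49097019277133, 190.7584768336007], [393.8129260632073, 210.9828848405108], [166.66761955037816, 172.1576362044887]]
side [[561.9621969145891, 373.91330386211445], [601.331001588797, 105.1890865739424], [364.91131957084133, 271.6581383237353], [289.3562219542861, 391.19384874731065], [418.7750445450931, 186.44034582568847]]
mat scene [396.1  49.4   3. ]
mat scene [389.9 308.    3. ]
mat scene [683.6  57.6   3. ]
mat scene [663.1 313.3   3. ]
mat side [678.6  54.4   3. ]
mat side [391.6  48.7   3. ]
mat side [674.4 311.9   3. ]
mat side [410.6 305.5   3. ]
knobtop [ 548.7 -187.4  111. ]
switchtopbody [461.4  97.5  30. ]
capbase [610.3 100.6   3. ]
spooltop [455.  257.4  43. ]
redL [622.3 241.1 183. ]
stripbotc [627.7 252.4   3. ]
knobtop [ 553.8 -187.5  111. ]
capbase [600.8 102.2   3. ]
swbase [465.  103.3   3. ]
spooltop [453.  255.8  43. ]
redtop [606.7 256.4 183. ]
stripbot [608.3 266.1   3. ]
```

```bash
cat > fit.py <<'E'
from h import *
np.set_printoptions(precision=2,suppress=True)
s=lambda X,Y:(115+X/2.75,155+Y/2.75)
d=lambda X,Y:(160+X/2.25,125+Y/2.25)
def fit(obs,x0,nm):
    # obs: list (cam, uv, localfun(params)->local)
    def res(p): return np.concatenate([(proj(c,yawT(p[0],p[1],0,p[2],L))-uv)[0] for c,uv,L in obs])
    r=least_squares(res,x0,loss='soft_l1'); print(nm,r.x,'res',np.round(res(r.x).reshape(-1,2),1).tolist()); return r.x
bay=[('scene',s(16,236),(124.5,-87,76)),('scene',s(241,262),(124.5,87,76)),('scene',s(320,38),(-124.5,87,76)),('scene',s(132,17),(-124.5,-87,70)),('scene',s(38,296),(124.5,-87,0)),('scene',s(252,320),(124.5,87,0)),
('side',d(279,110),(124.5,87,76)),('side',d(506,196),(-124.5,87,70)),('side',d(563,91),(-124.5,-87,70)),('side',d(352,16),(124.5,-87,76)),('side',d(279,157),(124.5,87,0)),('side',d(493,245),(-124.5,87,0))]
b=fit(bay,[550,-190,0],'bay')
strip=[('scene',s(716,205),(16,-17,183)),('scene',s(757,227),(16,17,183)),('scene',s(781,200),(-16,17,183)),('scene',s(741,177),(-16,-17,183)),('scene',s(672,349),(16,-17,3)),('scene',s(714,371),(16,17,3)),
('side',d(66,305),(16,17,183)),('side',d(104,287),(16,-17,183)),('side',d(124,314),(-16,-17,183)),('side',d(85,334),(-16,17,183)),('side',d(110,441),(-16,17,3)),('side',d(142,427),(-16,-17,3))]
st=fit(strip,[615,255,0],'strip')
w=lambda P:R.from_euler('z',-b[2]).apply(P-[b[0],b[1],0])
for n,uv in [('scene',s(110,50)),('scene',s(298,66)),('side',d(520,70)),('side',d(462,178)),('scene',s(50,170)),('scene',s(262,195))]: print('door edge local',w(plane(n,uv,81.5)))
for n,uv in [('scene',s(166,97)),('side',d(423,72))]: print('knob local',w(plane(n,uv,111.5)),plane(n,uv,111.5))
E
python3 fit.py
```

```text
bay [ 549.14 -184.65    0.08] res [[-1.2, -0.9], [-0.8, -0.1], [-1.1, -1.9], [-1.0, 0.3], [1.7, -2.1], [0.6, -0.9], [-0.7, -0.5], [-0.5, 2.6], [-0.4, 0.1], [-0.6, -1.2], [-1.0, 0.6], [-0.1, 0.5]]
strip [610.24 256.86  -0.4 ] res [[-0.8, -1.6], [1.9, -0.6], [1.0, -2.4], [-1.8, -2.6], [-0.6, -1.4], [-1.5, -1.1], [-2.2, -0.4], [-1.3, -1.6], [-1.3, -0.7], [-2.0, -0.0], [-0.7, 2.6], [0.3, -0.0]]
door edge local [-70.68 -82.24  81.5 ]
door edge local [-75.85  82.41  81.5 ]
door edge local [-76.48 -84.04  81.5 ]
door edge local [-79.25  88.53  81.5 ]
door edge local [ 65.45 -80.49  81.5 ]
door edge local [65.18 89.16 81.5 ]
knob local [  2.96  -1.36 111.5 ] [ 552.2  -185.77  111.5 ]
knob local [  3.11   0.02 111.5 ] [ 552.24 -184.38  111.5 ]
```

```bash
cat >> h.py <<'E'
np.set_printoptions(precision=2,suppress=True)
def down(yaw): # tool down, jaw axis y at world heading yaw(rad)
    return frame([0,0,-1],[np.cos(yaw),np.sin(yaw),0])
def frame(x,y):
    x=np.array(x,float);x/=np.linalg.norm(x);y=np.array(y,float);y-=x*(x@y);y/=np.linalg.norm(y)
    return np.c_[x,y,np.cross(x,y)]
def delta(p,Rm):
    s=ctrl.sense(); R0=q2R(s['ee_rot'])
    rv=np.degrees(R.from_matrix(R0.T@Rm).as_rotvec())
    print('t',round(s['time_s'],2),'pos',s['eef_pos'],'f',s['force'],'g',round(s['grip_width'],2),'J',s['joints'])
    print('  delta mm',np.round(R0.T@(np.array(p)-s['eef_pos']),1),'deg',np.round(rv,1))
E
python3 - <<'E'
from h import *
s=ctrl.sense(); print(q2R(s['ee_rot']))
for o in (0,np.pi/2,np.pi,-np.pi/2):
    delta([552.2,-185,200],down(0.08+o));
E
```

```text
[[-0.    0.24 -0.97]
 [ 0.   -0.97 -0.24]
 [-1.   -0.   -0.  ]]
t 0.1 pos [ 123.65 -510.    230.79] f [-0.15  0.1  -0.61] g 0.99 J [-1.56  0.31  1.5  -0.    1.33 -0.22]
  delta mm [  31.2 -214.8 -493. ] deg [-81.   -0.1   0. ]
t 0.1 pos [ 123.65 -510.    230.79] f [-0.15  0.1  -0.61] g 0.99 J [-1.56  0.31  1.5  -0.    1.33 -0.22]
  delta mm [  31.2 -214.8 -493. ] deg [-171.    -0.1   -0. ]
t 0.1 pos [ 123.65 -510.    230.79] f [-0.15  0.1  -0.61] g 0.99 J [-1.56  0.31  1.5  -0.    1.33 -0.22]
  delta mm [  31.2 -214.8 -493. ] deg [99.   0.   0.1]
t 0.1 pos [ 123.65 -510.    230.79] f [-0.15  0.1  -0.61] g 0.99 J [-1.56  0.31  1.5  -0.    1.33 -0.22]
  delta mm [  31.2 -214.8 -493. ] deg [ 9.  -0.   0.1]
```

carry_out(
  deltas=[
    [-0.3, 0, -43, -98, 9, 0, 0],
    [-0.3, 0, -86, -197, 9, 0, 0],
    [-0.3, 10, -129, -296, 9, 0, 0],
    [-0.3, 20, -172, -394, 9, 0, 0],
    [-0.3, 31, -215, -493, 9, 0, 0],
  ],
  newtons=30,
)

```text
time_s: 0.72
eef_pos: [373.6, -320.0, 218.5]
ee_rot: [-0.028, -0.707, -0.028, 0.707]
force: [0.9, 0.1, -0.7]
grip_width: 0.652
```

Run:
```python
from h import *
delta([552.2,-185,200],down(0.08-np.pi/2))
s=ctrl.sense(); tool=(s['eef_pos'],s['ee_rot'])
im=viewer.capture('wrist'); cv2.imwrite('pics/w1.png',im[:,:,::-1])
import json; json.dump([list(map(float,tool[0])),list(map(float,tool[1]))],open('w1.json','w'))
print(proj('wrist',yawT(549.1,-184.7,0,.08,[[3,0,111.5],[12.5,87,81.5],[-124.5,87,76],[124.5,87,76]]),tool))
```

```text
t 0.72 pos [ 373.56 -320.04  218.52] f [ 0.87  0.09 -0.73] g 0.65 J [-0.95  0.25  1.61 -0.    1.28  0.54]
  delta mm [  18.5 -120.2 -188.9] deg [0. 0. 0.]
[[  71.33  -93.98]
 [ -36.19  -87.45]
 [  16.53  123.01]
 [ -81.06 -316.17]]
```

carry_out(
  deltas=[
    [-0.3, 10, -30, -47, 0, 0, 0],
    [-0.3, 18, -60, -94, 0, 0, 0],
    [-0.3, 18, -90, -142, 0, 0, 0],
    [-0.3, 18, -120, -189, 0, 0, 0],
    [-0.3, 18, -120, -189, 0, 0, 0],
  ],
)

```text
time_s: 1.4
eef_pos: [552.6, -184.3, 199.9]
ee_rot: [-0.03, -0.706, -0.03, 0.707]
force: [0.0, -0.3, -0.1]
grip_width: 0.652
```

Run:
```python
from h import *
delta([552.2,-185,90],down(0.08-np.pi/2))
s=ctrl.sense(); tool=(s['eef_pos'],s['ee_rot'])
im=viewer.capture('wrist'); cv2.imwrite('pics/w1.png',im[:,:,::-1])
L=[[3,0,111.5],[-124.5,87,76],[-124.5,-87,76],[-75,87,81.5],[-75,-87,81.5]]
P=proj('wrist',yawT(549.1,-184.7,0,.08,L),tool); print(P)
im=im[:,:,::-1].copy()
for p in P: cv2.circle(im,tuple(int(round(v)) for v in p),3,(0,0,255),1)
cv2.imwrite('pics/w1.png',im)
```

```text
t 1.4 pos [ 552.61 -184.27  199.86] f [ 0.04 -0.33 -0.12] g 0.65 J [-0.52  0.46  1.36  0.    1.32  0.96]
  delta mm [109.9   0.8   0.4] deg [0.3 0.  0.1]
[[274.68 217.6 ]
 [179.59 335.1 ]
 [368.08 336.15]
 [173.4  291.09]
 [374.85 292.19]]
```

View pics/w1.png

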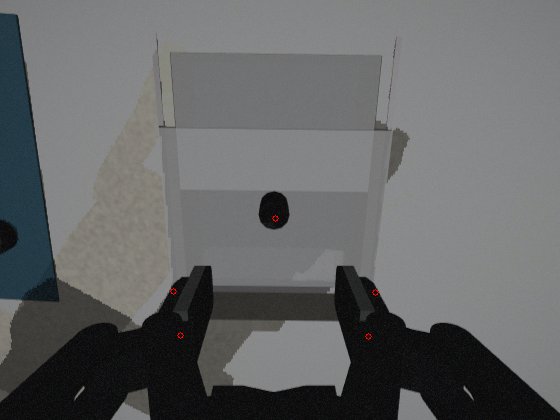

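carry_out(
  deltas=[
    [-0.3, 45, 1, -1, 0, 0, 0],
    [-0.3, 90, 1, -2, 0, 0, 0],
    [-0.3, 110, 1, -2, 0, 0, 0],
    [1, 110, 1, -2, 0, 0, 0],
    [1, 110, 1, -2, 0, 0, 0],
  ],
  newtons=20,
)

```text
time_s: 2.08
eef_pos: [552.3, -184.5, 91.5]
ee_rot: [-0.025, -0.706, -0.031, 0.707]
force: [-4.3, 26.1, 10.7]
grip_width: 0.246
```

carry_out(
  deltas=[
    [1, 0, 0, -10, 0, 0, 0],
    [1, 0, 0, -30, 0, 0, 0],
    [1, 0, 0, -50, 0, 0, 0],
    [1, 0, 0, -70, 0, 0, 0],
    [1, 0, 0, -84, 0, 0, 0],
  ],
)

```text
time_s: 2.7
eef_pos: [637.0, -178.2, 91.6]
ee_rot: [-0.027, -0.706, -0.03, 0.707]
force: [-3.5, 11.7, 0.6]
grip_width: 0.247
```

Run:
```python
from h import *
delta([552.2,-185,90],down(0.08-np.pi/2))
im=viewer.capture('side'); cv2.imwrite('pics/s1.png',im[:,:,::-1])
```

```text
t 2.7 pos [ 637.   -178.23   91.65] f [-3.5  11.74  0.57] g 0.25 J [-0.45  0.74  1.2   0.    1.21  1.04]
  delta mm [ 1.7 -0.2 85.1] deg [0.1 0.  0.3]
```

carry_out(
  deltas=[
    [1, 0, 0, -3, 0, 0, 0],
    [1, 0, 0, -5, 0, 0, 0],
    [1, 0, 0, -7, 0, 0, 0],
    [1, 0, 0, -7, 0, 0, 0],
    [1, 0, 0, -7, 0, 0, 0],
  ],
)

```text
time_s: 3.38
eef_pos: [641.6, -177.9, 91.7]
ee_rot: [-0.027, -0.704, -0.031, 0.709]
force: [-13.9, 13.2, 5.3]
grip_width: 0.251
```

carry_out(
  deltas=[
    [0.2, 0, 0, 0, 0, 0, 0],
    [-0.3, 0, 0, 0, 0, 0, 0],
    [-0.3, -40, 0, 0, 0, 0, 0],
    [-0.3, -95, 0, 0, 0, 0, 0],
    [-0.3, -150, 0, 0, 0, 0, 0],
  ],
)

```text
time_s: 4.0
eef_pos: [643.6, -180.6, 243.2]
ee_rot: [0.029, 0.707, 0.028, -0.706]
force: [0.5, 0.4, 0.4]
grip_width: 0.651
```

Run:
```python
from h import *
s=ctrl.sense(); print(s['time_s'],s['eef_pos'],s['joints'],s['force'])
im=viewer.capture('scene'); im2=viewer.capture('side')
c=cv2.resize(im[150:280,110:250],None,fx=2.8,fy=2.8,interpolation=cv2.INTER_CUBIC);d=cv2.resize(im2[120:250,270:420],None,fx=2.6,fy=2.6,interpolation=cv2.INTER_CUBIC)
h=min(c.shape[0],d.shape[0]); cv2.imwrite('pics/door.png',cv2.convertScaleAbs(np.hstack([c[:h],d[:h]])[:,:,::-1],alpha=1.4))
# kinematic model fit, tool-down samples
S=[([-1.55638532,.313435717,1.49845660,-6.4e-6,1.33102636,-.223399692],[123.66,-509.95,230.735]),
([s for s in s['joints']],s['eef_pos'])]
S+=[([-.95,.25,1.61,0,1.28,.54],[373.56,-320.04,218.52]),([-.52,.46,1.36,0,1.32,.96],[552.61,-184.27,199.86]),([-.45,.74,1.2,0,1.21,1.04],[637,-178.23,91.65])]
def f(p):
    H,a,b,c,o=p; r=[]
    for j,e in S:
        q=j[0]; rad=a*np.sin(j[1])+b*np.sin(j[1]+j[2])+c*np.sin(j[1]+j[2]+j[4]); z=H+a*np.cos(j[1])+b*np.cos(j[1]+j[2])+c*np.cos(j[1]+j[2]+j[4])
        r+=[rad*np.cos(q)-o*np.sin(q)-e[0],rad*np.sin(q)+o*np.cos(q)-e[1],z-e[2]]
    return np.array(r)
r=least_squares(f,[200,400,400,250,116]); print(r.x,f(r.x))
```

```text
4.0 [ 643.56 -180.63  243.21] [-0.45  0.64  0.97 -0.    1.53  1.04] [0.46 0.36 0.41]
[ 978.19  447.77  384.81 1081.42  116.3 ] [-0.02  1.37  0.11 -4.27  2.1  -2.65  1.03 -3.83  2.36  2.82  0.27  3.23
  0.43 -0.52 -3.05]
```

View pics/door.png

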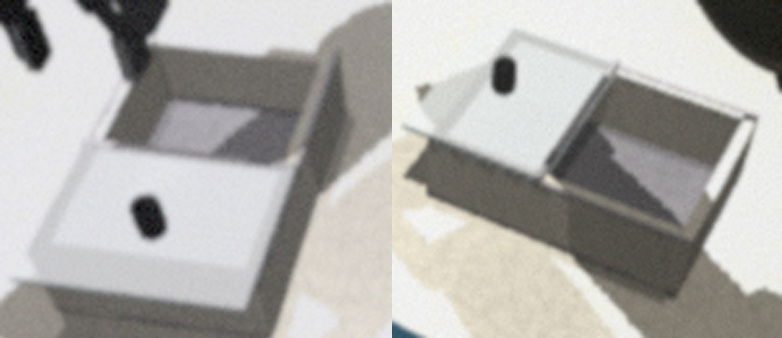

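```bash
cat >> h.py <<'E'
def tilt(phi,h,flip=1): # phi deg below horizontal, heading h rad; jaw horizontal
    phi=np.radians(phi); t=np.array([np.cos(phi)*np.cos(h),np.cos(phi)*np.sin(h),-np.sin(phi)])
    return frame(t,[flip*np.sin(h),-flip*np.cos(h),0])
def logj():
    s=ctrl.sense(); open('log.txt','a').write(' '.join(map(str,list(s['joints'])+list(s['eef_pos'])+list(s['ee_rot'])))+'\n')
E
python3 - <<'E'
from h import *
logj()
Rm=tilt(60,-.2); g=np.array([610,257,143]); delta(g-170*Rm[:,0],Rm);
E
```

```text
t 4.1 pos [ 645.4  -181.37  248.71] f [-0.27  0.58  0.7 ] g 0.65 J [-0.45  0.64  0.96 -0.    1.53  1.04]
  delta mm [ -45.6 -463.    81.3] deg [15.8 29.1  3.9]
```

carry_out(
  deltas=[
    [-1, -15, -60, 30, 0, 0, 0],
    [-1, -30, -120, 50, 4, 7, 1],
    [-1, -40, -180, 65, 8, 14, 2],
    [-1, -45, -240, 75, 12, 20, 3],
    [-1, -46, -300, 81, 15, 24, 3],
  ],
)

```text
time_s: 4.72
eef_pos: [538.8, 108.7, 287.9]
ee_rot: [-0.053, 0.837, -0.077, -0.539]
force: [0.8, 0.9, 0.2]
grip_width: 0.999
```

Run:
```python
from h import *
logj()
Rm=tilt(60,-.2); g=np.array([610,257,143]); delta(g-170*Rm[:,0],Rm);
```

```text
t 4.72 pos [538.76 108.73 287.9 ] f [0.77 0.89 0.19] g 1.0 J [ 0.02  0.13  1.64 -0.1   0.96  1.82]
  delta mm [ -18.9 -160.1   38.1] deg [0.5 5.6 0.6]
```

carry_out(
  deltas=[
    [-1, -5, -40, 10, 0, 2, 0],
    [-1, -10, -80, 20, 0, 4, 0],
    [-1, -15, -120, 30, 0, 5, 0],
    [-1, -19, -160, 38, 0, 5.6, 0],
    [-1, -19, -160, 38, 0, 5.6, 0],
  ],
)

```text
time_s: 5.35
eef_pos: [527.0, 274.4, 289.0]
ee_rot: [-0.047, 0.861, -0.077, -0.5]
force: [-0.4, -0.2, -0.7]
grip_width: 0.996
```

```bash
cat > kin.py <<'E'
from h import *
# T = Rz(j1) [0,0,H] Ry(j2) [0,o2,a] Ry(j3) [0,o3,b] Rz(j4) Ry(j5) [e,o5,c] Rz(j6)
def fk(q,p):
    H,a,b,c,o3,o5,e1,e3=p
    Rm=R.from_euler('z',q[0]).as_matrix(); t=np.array([0,0,H])+Rm@[e1,0,0]
    Ry=lambda x:R.from_euler('y',x).as_matrix(); Rz=lambda x:R.from_euler('z',x).as_matrix()
    Rm=Rm@Ry(q[1]); t=t+Rm@[0,o3,a]
    Rm=Rm@Ry(q[2]); t=t+Rm@[e3,0,b]
    Rm=Rm@Rz(q[3])@Ry(q[4]); t=t+Rm@[0,o5,c]
    Rm=Rm@Rz(q[5])
    # tool x = z axis; tool y=? at j6=0
    return t,Rm@np.c_[[0,0,1],[1,0,0],[0,1,0]]
E
python3 - <<'E'
from kin import *
logj()
D=np.loadtxt('log.txt'); D=np.vstack([[-1.55638532e+00,  3.13435717e-01,  1.49845660e+00, -6.40070818e-06, 1.33102636e+00, -2.23399692e-01,123.65987844, -509.94905798,  230.73504819,0.08341482,  0.70216046,  0.0843478 , -0.70206703],D])
def f(p): return np.concatenate([fk(d[:6],p)[0]-d[6:9] for d in D])
p0=[200,430,390,300,60,60,0,0]
r=least_squares(f,p0); print(r.x,f(r.x),r.cost)
for d in D: print(fk(d[:6],r.x)[1].T@q2R(d[9:]))
s=ctrl.sense(); tool=(s['eef_pos'],s['ee_rot']); print(s['eef_pos'],s['joints'])
im=viewer.capture('wrist'); cv2.imwrite('pics/w2.png',im[:,:,::-1])
import json; json.dump([list(map(float,tool[0])),list(map(float,tool[1]))],open('w2.json','w'))
E
```

```text
[201.3 438.9 397.5 255.3 116.3  -0.   -0.   39. ] [-0.  0.  0.  0.  0.  0. -0.  0. -0.  0.  0.  0.] 6.808250289207079e-14
[[ 1. -0.  0.]
 [-0. -1.  0.]
 [ 0. -0. -1.]]
[[ 1.  0.  0.]
 [ 0. -1. -0.]
 [ 0.  0. -1.]]
[[ 1.  0.  0.]
 [ 0. -1. -0.]
 [-0.  0. -1.]]
[[ 1.  0. -0.]
 [ 0. -1. -0.]
 [ 0.  0. -1.]]
[526.96 274.4  288.96] [ 0.4   0.24  1.53 -0.34  0.95  2.29]
```

View pics/w2.png

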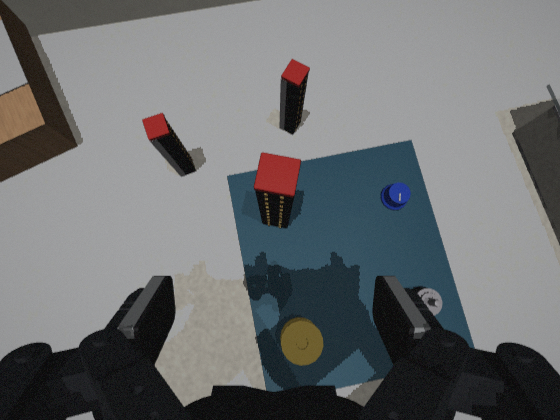

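```bash
cat >> kin.py <<'E'
P=[201.3,438.9,397.5,255.3,116.3,0,0,39.]
LO=np.array([-2.94,-.97,.19,-1.23,.02,-2.88]); HI=np.array([2.94,2.17,2.56,4.37,3.11,2.88])
def FK(q):
    t,Rm=fk(q,P); return t,Rm@np.diag([1,-1,-1])
def ik(p,Rm,q0,n=1):
    rng=np.random.default_rng(0); best=None
    for k in range(n):
        s=np.clip(q0 if k==0 else rng.uniform(LO,HI),LO+1e-3,HI-1e-3)
        def f(q):
            t,Q=FK(q); return np.r_[(t-p)/100,R.from_matrix(Q.T@Rm).as_rotvec()]
        r=least_squares(f,s,bounds=(LO,HI)); e=np.abs(r.fun).max()
        if best is None or e<best[0]-1e-6: best=(e,r.x)
        if e<1e-5: break
    return best
E
python3 - <<'E'
from kin import *
import json
w2=json.load(open('w2.json')); tool=(np.array(w2[0]),np.array(w2[1]))
obs=[((262,153),(16,17,183)),((300,160),(16,-17,183)),((295,194),(-16,-17,183)),((255,188),(-16,17,183)),((263,225),(-16,17,3)),((289,227),(-16,-17,3))]
def res(p): return np.concatenate([(proj('wrist',yawT(p[0],p[1],0,p[2],L),tool)-uv)[0] for uv,L in obs])
r=least_squares(res,[610,257,-.3]); print('strip',r.x,res(r.x).round(1)); st=r.x
for nm,uv,z in [('spooltop',(302,341),43),('cap',(399,192),27),('switch',(430,302),35)]: print(nm,plane('wrist',uv,z,tool))
q=ctrl.sense()['joints']; print(q)
c=np.array([st[0],st[1],0]); h=st[2]
for phi in (30,40,45,50,55):
    for fl in (1,-1):
        Rm=tilt(phi,h,fl); out=[]
        for zg in (140,):
            gp=c+[0,0,zg]; p=gp+19*Rm[:,0]; e,x=ik(p,Rm,q,1); out.append((round(e,4),x))
        print(phi,fl,out)
E
```

```text
strip [611.49 256.21  -0.34] [-1.1 -1.1  1.5 -2.1  1.   1.  -0.5  0.7 -0.5  0.1 -1.   2.1]
spooltop [457.09 256.59  43.  ]
cap [608.53  99.02  27.  ]
switch [471.29 100.38  35.  ]
[ 0.4   0.24  1.53 -0.34  0.95  2.29]
30 1 [(np.float64(0.2886), array([ 0.36,  0.55,  1.61, -0.95,  0.54,  2.88]))]
30 -1 [(np.float64(0.1688), array([ 0.42,  0.6 ,  1.61, -1.23,  0.65,  0.15]))]
40 1 [(np.float64(0.1462), array([ 0.37,  0.56,  1.6 , -0.89,  0.56,  2.88]))]
40 -1 [(np.float64(0.0158), array([ 0.4 ,  0.58,  1.64, -1.23,  0.58,  0.14]))]
45 1 [(np.float64(0.076), array([ 0.37,  0.56,  1.59, -0.86,  0.58,  2.88]))]
45 -1 [(np.float64(0.0), array([ 0.39,  0.57,  1.62, -1.05,  0.57, -0.03]))]
50 1 [(np.float64(0.0067), array([ 0.37,  0.57,  1.58, -0.83,  0.6 ,  2.88]))]
50 -1 [(np.float64(0.0), array([ 0.37,  0.57,  1.58, -0.84,  0.6 , -0.24]))]
55 1 [(np.float64(0.0), array([ 0.35,  0.57,  1.54, -0.65,  0.64,  2.72]))]
55 -1 [(np.float64(0.0), array([ 0.35,  0.57,  1.54, -0.65,  0.64, -0.43]))]
```

```bash
cat > plan.py <<'E'
from kin import *
q=ctrl.sense()['joints']; st=np.array([611.5,256.3,0]); h=-.36
BAY=np.array([549.1,-184.7,0]); by=.08
def lean(th,h,flip): # tool after strip tilt th deg about jaw; th>0: pointing back to the robot
    return tilt(90+th,h,flip)
def chk(nm,p,Rm,q,n=1):
    e,x=ik(p,Rm,q,n); print(nm,np.round(p,0),'e',round(e,4),x,'dq',np.abs(x-q).max().round(2)); return x
if __name__=='__main__':
  for phi in (45,48):
    Rm=tilt(phi,h,-1); x=chk('pre',st+[0,0,143]-100*Rm[:,0],Rm,q,1)
    x=chk('grasp',st+[0,0,143]+19*Rm[:,0],Rm,x)
    x=chk('lift',st+[0,0,190]+19*Rm[:,0],Rm,x)
    for (cx,cy) in ((450,-20),(400,-20)):
        x2=x; hp=by; 
        C=np.array([cx,cy,0]); G=C+50*np.array([np.cos(hp),np.sin(hp),0])
        for k,f in enumerate(np.linspace(.2,1,5)):
            ang=phi+90*f; hh=h+(hp-h)*f; Rt=tilt(ang,hh,-1)
            gp=(st+[0,0,200])*(1-f)+(G+[0,0,120])*f
            x2=chk(f'tip{f:.1f}',gp+19*Rt[:,0],Rt,x2)
        x2=chk('place',G+[0,0,16]+19*Rt[:,0],Rt,x2)
        x2=chk('back',G+[0,0,16]-80*Rt[:,0],Rt,x2)
        Rd=tilt(90,hp,-1); G2=C-50*np.array([np.cos(hp),np.sin(hp),0])
        x2=chk('above2',G2+[0,0,120],Rd,x2)
        x2=chk('grasp2',G2+[0,0,4],Rd,x2)
        for th in (0,30,):
          for (bx,bz) in ((-100,180),(-83,94)):
            Rt=tilt(90+th,hp,-1); p=BAY+R.from_euler('z',by).apply([bx,0,bz])+19*Rt[:,0]; x2=chk(f'bay{th}',p,Rt,x2)
E
python3 plan.py
```

```text
pre [545. 281. 214.] e 0.0 [ 0.51  0.37  1.67 -0.91  0.76 -0.12] dq 2.41
grasp [624. 252. 130.] e 0.0 [ 0.39  0.57  1.61 -1.04  0.6  -0.03] dq 0.2
lift [624. 252. 177.] e 0.0 [ 0.39  0.51  1.57 -0.92  0.65 -0.17] dq 0.14
tip0.2 [597. 200. 167.] e 0.0 [ 0.23  0.43  1.58 -0.33  0.73 -0.87] dq 0.7
tip0.4 [570. 147. 149.] e 0.0 [ 0.07  0.45  1.53 -0.05  1.01 -1.29] dq 0.42
tip0.6 [542.  93. 133.] e 0.0 [-0.05  0.54  1.43  0.01  1.32 -1.52] dq 0.32
tip0.8 [514.  39. 119.] e 0.0 [-0.13  0.67  1.32 -0.05  1.62 -1.68] dq 0.29
tip1.0 [486. -17. 107.] e 0.0 [-0.18  0.82  1.23 -0.19  1.86 -1.81] dq 0.25
place [486. -17.   3.] e 0.0 [-0.18  0.96  1.25 -0.18  1.7  -1.78] dq 0.17
back [556. -11.  73.] e 0.0 [-0.15  1.01  0.94 -0.18  1.96 -1.81] dq 0.31
above2 [400. -24. 120.] e 0.0 [-0.35  0.18  1.99 -0.    0.97 -2.01] dq 1.06
grasp2 [400. -24.   4.] e 0.0 [-0.35  0.42  2.09  0.    0.64 -2.01] dq 0.33
bay0 [ 449. -193.  161.] e 0.0 [-0.65  0.3   1.7   0.    1.13 -2.3 ] dq 0.5
bay0 [ 466. -191.   75.] e 0.0 [-0.62  0.45  1.75  0.    0.94 -2.27] dq 0.19
bay30 [ 440. -193.  164.] e 0.0 [-0.51  0.56  
[... 2600 characters left out ...]
1.68] dq 0.26
tip1.0 [436. -17. 107.] e 0.0 [-0.19  0.75  1.39 -0.21  1.82 -1.81] dq 0.21
place [436. -17.   3.] e 0.0 [-0.19  0.91  1.4  -0.2   1.65 -1.77] dq 0.17
back [509. -11.  70.] e 0.0 [-0.16  0.94  1.11 -0.19  1.9  -1.8 ] dq 0.29
above2 [350. -24. 120.] e 0.0 [-0.41  0.07  2.12 -0.    0.95 -2.06] dq 1.01
grasp2 [350. -24.   4.] e 0.0 [-0.41  0.34  2.22 -0.    0.57 -2.06] dq 0.37
bay0 [ 449. -193.  161.] e 0.0 [-0.65  0.3   1.7   0.    1.13 -2.3 ] dq 0.56
bay0 [ 466. -191.   75.] e 0.0 [-0.62  0.45  1.75  0.    0.94 -2.27] dq 0.19
bay30 [ 440. -193.  164.] e 0.0 [-0.51  0.56  1.41 -0.28  1.62 -2.11] dq 0.68
bay30 [ 457. -192.   78.] e 0.0 [-0.49  0.7   1.42 -0.28  1.48 -2.05] dq 0.14
```

carry_out(
  deltas=[
    [-1, 0, 0, 0, -10.6, 0, 0],
    [-1, 0, 0, 0, -21.2, 0, 0],
    [-1, 0, 0, 0, -31.8, 0, 0],
    [-1, 0, 0, 0, -42.4, 0, 0],
    [-1, 0, 0, 0, -53, 0, 0],
  ],
  newtons=60,
)

```text
time_s: 6.02
eef_pos: [527.7, 270.9, 289.3]
ee_rot: [0.344, 0.791, 0.153, -0.482]
force: [0.4, -0.2, 0.2]
grip_width: 1.002
```

carry_out(
  deltas=[
    [-1, 0, 0, 0, -10.6, 0, 0],
    [-1, 0, 0, 0, -21.2, 0, 0],
    [-1, 0, 0, 0, -31.8, 0, 0],
    [-1, 0, 0, 0, -42.4, 0, 0],
    [-1, 0, 0, 0, -53, 0, 0],
  ],
)

```text
time_s: 6.65
eef_pos: [527.7, 270.9, 289.2]
ee_rot: [0.661, 0.555, 0.352, -0.363]
force: [0.2, 0.1, -0.1]
grip_width: 0.998
```

Run:
```python
from plan import *
Rm=tilt(48,h,-1); delta(st+[0,0,143]-100*Rm[:,0],Rm)
```

```text
t 6.65 pos [527.71 270.93 289.24] f [ 0.2   0.14 -0.09] g 1.0 J [ 0.39  0.24  1.53 -0.34  0.95  0.43]
  delta mm [ 72.  -14.8 -17.3] deg [-65.3 -14.2   2.7]
```

carry_out(
  deltas=[
    [-1, 5, -3, -3, -10, -2, 0.4],
    [-1, 15, -6, -6, -20, -4.3, 0.8],
    [-1, 30, -9, -10, -30, -6.5, 1.2],
    [-1, 45, -12, -14, -40, -8.7, 1.6],
    [-1, 60, -14, -17, -50, -10.9, 2],
  ],
)

```text
time_s: 7.28
eef_pos: [544.0, 281.0, 227.8]
ee_rot: [0.868, 0.194, 0.401, -0.219]
force: [0.3, -0.2, 0.3]
grip_width: 0.996
```

Run:
```python
from plan import *
Rm=tilt(48,h,-1); delta(st+[0,0,143]-100*Rm[:,0],Rm)
```

```text
t 7.28 pos [543.96 281.03 227.76] f [ 0.33 -0.16  0.34] g 1.0 J [ 0.48  0.36  1.6  -0.69  0.83 -0.07]
  delta mm [11.3 -0.  -2.7] deg [-15.3  -3.3   0.7]
```

carry_out(
  deltas=[
    [-1, 4, 0, -1, -8, -1.7, 0.4],
    [-1, 8, 0, -2, -15.3, -3.3, 0.7],
    [-1, 11, 0, -2.7, -15.3, -3.3, 0.7],
    [-1, 11, 0, -2.7, -15.3, -3.3, 0.7],
    [-1, 11, 0, -2.7, -15.3, -3.3, 0.7],
  ],
)

```text
time_s: 7.9
eef_pos: [548.4, 280.9, 218.1]
ee_rot: [0.898, 0.076, 0.4, -0.165]
force: [-0.0, 0.1, -0.7]
grip_width: 1.001
```

Run:
```python
from plan import *
Rm=tilt(48,h,-1); delta(st+[0,0,143]+4*Rm[:,0],Rm)
s=ctrl.sense(); tool=(s['eef_pos'],s['ee_rot'])
im=viewer.capture('wrist')[:,:,::-1].copy()
L=[(x,y,z) for z in (183,3) for x,y in ((16,17),(16,-17),(-16,-17),(-16,17))]
Pp=proj('wrist',yawT(st[0],st[1],0,h,L),tool); print(Pp)
for p in Pp: cv2.circle(im,tuple(int(round(v)) for v in p),2,(0,255,0),1)
cv2.imwrite('pics/w3.png',cv2.convertScaleAbs(im,alpha=1.4))
```

```text
t 7.9 pos [548.43 280.93 218.15] f [-0.04  0.11 -0.73] g 1.0 J [ 0.49  0.37  1.63 -0.8   0.78 -0.23]
  delta mm [105.2  -0.8   0.1] deg [-0.4 -0.   0. ]
[[295.38 268.01]
 [248.57 268.37]
 [245.21 250.74]
 [297.84 250.33]
 [288.46  94.98]
 [254.01  95.27]
 [252.1   67.38]
 [289.61  67.05]]
```

View pics/w3.png

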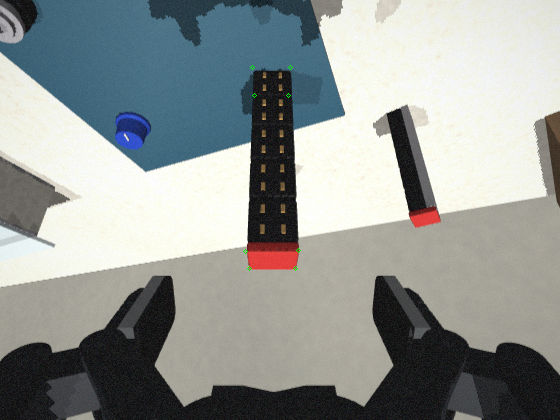

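carry_out(
  deltas=[
    [-1, 35, 0, 0, 0, 0, 0],
    [-1, 70, -0.5, 0, 0, 0, 0],
    [-1, 95, -0.8, 0, 0, 0, 0],
    [-1, 105, -0.8, 0, 0, 0, 0],
    [-1, 105, -0.8, 0, 0, 0, 0],
  ],
)

```text
time_s: 8.57
eef_pos: [613.6, 255.7, 139.7]
ee_rot: [0.898, 0.075, 0.4, -0.165]
force: [-0.3, 0.2, 0.2]
grip_width: 0.998
```

carry_out(
  deltas=[
    [-0.4, 0, 0, 0, 0, 0, 0],
    [0, 0, 0, 0, 0, 0, 0],
    [0.2, 0, 0, 0, 0, 0, 0],
    [1, 0, 0, 0, 0, 0, 0],
    [1, 0, 0, 0, 0, 0, 0],
  ],
)

```text
time_s: 9.2
eef_pos: [613.8, 255.9, 140.3]
ee_rot: [0.899, 0.075, 0.4, -0.164]
force: [-2.2, 0.0, 5.2]
grip_width: 0.389
```

Run:
```python
from plan import *
s=ctrl.sense(); print(s['eef_pos'],s['force'],s['grip_width'])
R0=q2R(s['ee_rot']); p0=s['eef_pos']
q=s['joints']; phi=48; hp=by; hh0=h
C=np.array([450,-20,0.]); G=C+50*np.array([np.cos(hp),np.sin(hp),0])
g0=p0-4*R0[:,0]
# way points: lift, then per-row poses
def row(p,Rm,Rb,pb): return np.r_[(Rb.T@(p-pb)).round(1),np.degrees(R.from_matrix(Rb.T@Rm).as_rotvec()).round(1)]
N=14; Rb,pb=R0,p0
for i in range(1,N+1):
    f=max(0,(i-1)/(N-1)); Rt=tilt(phi+90*f,h+(hp-h)*f,-1)
    gp=g0*(1-f)+(G+[0,0,120])*f; gp[2]=max(g0[2]+70*min(1,i/2),0)*(1-f)+130*f
    p=gp+4*Rt[:,0]; e,x=ik(p,Rt,q); print(i,row(p,Rt,Rb,pb),'e',round(e,3),'dq',np.abs(x-q).max().round(2),'tail z',round(gp[2]-140*np.cos(np.pi/2*f),0)); q=x
    if i%5==0: Rb,pb=Rt,p
```

```text
[613.76 255.85 140.25] [-2.2   0.04  5.15] 0.3886209919602164
1 [-26.    0.1  23.4  -0.3   0.   -0. ] e 0.0 dq 0.1 tail z 38.0
2 [-47.7 -22.4  41.7  -1.8   6.9   1.2] e 0.0 dq 0.33 tail z 68.0
3 [-43.5 -45.   36.6  -3.5  13.9   2.2] e 0.0 dq 0.23 tail z 64.0
4 [-39.3 -67.7  31.5  -5.3  20.8   3. ] e 0.0 dq 0.19 tail z 63.0
5 [-35.2 -90.4  26.4  -7.2  27.7   3.6] e 0.0 dq 0.15 tail z 64.0
6 [  5.3 -22.3  -5.6  -1.9   6.9   0.4] e 0.0 dq 0.12 tail z 66.0
7 [ 10.5 -44.7 -11.3  -3.9  13.8   0.5] e 0.0 dq 0.12 tail z 70.0
8 [ 15.6 -67.1 -16.9  -5.8  20.8   0.4] e 0.0 dq 0.12 tail z 76.0
9 [ 20.7 -89.6 -22.4  -7.8  27.6   0.1] e 0.0 dq 0.12 tail z 82.0
10 [  25.8 -112.1  -28.    -9.8   34.5   -0.5] e 0.0 dq 0.11 tail z 91.0
11 [  8.5 -21.5  -5.2  -1.8   6.9  -0.8] e 0.0 dq 0.11 tail z 100.0
12 [ 17.  -43.  -10.4  -3.5  13.8  -1.8] e 0.0 dq 0.1 tail z 109.0
13 [ 25.4 -64.5 -15.5  -5.   20.8  -3. ] e 0.0 dq 0.09 tail z 120.0
14 [ 33.8 -86.1 -20.7  -6.5  27.6  -4.4] e 0.0 dq 0.08 tail z 130.0
```

carry_out(
  deltas=[
    [1, -7.5, 0, 6.7, 0, 0, 0],
    [1, -26, 0, 23.4, 0, 0, 0],
    [1, -45, 0, 40, 0, 0, 0],
    [1, -65, 0, 58, 0, 0, 0],
    [1, -82, 0, 73.5, 0, 0, 0],
  ],
)

```text
time_s: 9.82
eef_pos: [613.0, 255.5, 250.6]
ee_rot: [0.898, 0.075, 0.401, -0.164]
force: [0.7, 0.4, -3.4]
grip_width: 0.383
```

```bash
cat > tip.py <<'E'
from plan import *
s=ctrl.sense(); print(s['time_s'],s['eef_pos'],s['force'],s['grip_width'])
R0=q2R(s['ee_rot']); p0=s['eef_pos']
q=s['joints']; phi=48; hp=by
C=np.array([450,-20,0.]); G=C+50*np.array([np.cos(hp),np.sin(hp),0])
g0=p0-4*R0[:,0]
def row(p,Rm,Rb,pb): return np.r_[(Rb.T@(p-pb)).round(1),np.degrees(R.from_matrix(Rb.T@Rm).as_rotvec()).round(1)]
N=15; Rb,pb=R0,p0
for i in range(1,N+1):
    f=i/N; f=f*f*(3-2*f) if 0 else f; Rt=tilt(phi+90*f,h+(hp-h)*f,-1)
    gp=g0*(1-f)+(G+[0,0,120])*f
    p=gp+4*Rt[:,0]; e,x=ik(p,Rt,q); print(i,row(p,Rt,Rb,pb).tolist(),'e',round(e,3),'dq',np.abs(x-q).max().round(2),'tail',(gp-140*np.array([np.cos(h+(hp-h)*f)*np.sin(np.pi/2*f),np.sin(h+(hp-h)*f)*np.sin(np.pi/2*f),np.cos(np.pi/2*f)])).round(0)); q=x
    if i%5==0: Rb,pb=Rt,p
E
python3 tip.py
```

```text
9.825 [613.   255.53 250.6 ] [ 0.7   0.44 -3.39] 0.38327357424164726
1 [6.3, -19.6, -6.6, -1.6, 5.9, 1.0] e 0.0 dq 0.19 tail [589. 243. 105.]
2 [12.5, -39.1, -13.3, -3.0, 11.9, 1.9] e 0.0 dq 0.18 tail [568. 229.  99.]
3 [18.7, -58.8, -19.9, -4.5, 17.9, 2.7] e 0.0 dq 0.16 tail [547. 214.  94.]
4 [24.8, -78.4, -26.6, -6.1, 23.9, 3.3] e 0.0 dq 0.14 tail [526. 197.  90.]
5 [30.9, -98.0, -33.2, -7.8, 29.9, 3.8] e 0.0 dq 0.12 tail [505. 180.  88.]
6 [8.0, -19.3, -5.6, -1.7, 6.0, 0.3] e 0.0 dq 0.1 tail [485. 163.  87.]
7 [15.9, -38.6, -11.1, -3.3, 12.0, 0.4] e 0.0 dq 0.1 tail [466. 144.  87.]
8 [23.8, -58.0, -16.7, -5.1, 18.0, 0.3] e 0.0 dq 0.1 tail [448. 124.  89.]
9 [31.7, -77.4, -22.2, -6.8, 24.0, 0.0] e 0.0 dq 0.1 tail [431. 104.  91.]
10 [39.5, -96.8, -27.7, -8.5, 29.9, -0.4] e 0.0 dq 0.09 tail [416.  83.  95.]
11 [10.3, -18.7, -3.5, -1.6, 6.0, -0.6] e 0.0 dq 0.09 tail [402.  61.  99.]
12 [20.7, -37.3, -7.0, -3.1, 12.0, -1.4] e 0.0 dq 0.08 tail [389.  40. 103.]
13 [30.9, -56.1, -10.5, -4.5, 18.0, -2.3] e 0.0 dq 0.08 tail [378.  17. 109.]
14 [41.1, -74.8, -14.0, -5.9, 24.0, -3.4] e 0.0 dq 0.07 tail [368.  -5. 114.]
15 [51.3, -93.5, -17.5, -7.1, 29.9, -4.6] e 0.0 dq 0.07 tail [360. -27. 120.]
```

carry_out(
  deltas=[
    [1, 6.3, -19.6, -6.6, -1.6, 5.9, 1],
    [1, 12.5, -39.1, -13.3, -3, 11.9, 1.9],
    [1, 18.7, -58.8, -19.9, -4.5, 17.9, 2.7],
    [1, 24.8, -78.4, -26.6, -6.1, 23.9, 3.3],
    [1, 30.9, -98, -33.2, -7.8, 29.9, 3.8],
  ],
)

```text
time_s: 10.45
eef_pos: [574.2, 165.1, 204.3]
ee_rot: [0.772, 0.067, 0.627, -0.082]
force: [0.7, 0.4, -2.9]
grip_width: 0.385
```

carry_out(
  deltas=[
    [1, 8, -19.3, -5.6, -1.7, 6, 0.3],
    [1, 15.9, -38.6, -11.1, -3.3, 12, 0.4],
    [1, 23.8, -58, -16.7, -5.1, 18, 0.3],
    [1, 31.7, -77.4, -22.2, -6.8, 24, 0],
    [1, 39.5, -96.8, -27.7, -8.5, 29.9, -0.4],
  ],
)

```text
time_s: 11.08
eef_pos: [535.7, 74.5, 159.8]
ee_rot: [0.587, 0.027, 0.809, -0.018]
force: [0.7, -0.3, -2.8]
grip_width: 0.394
```

carry_out(
  deltas=[
    [1, 10.3, -18.7, -3.5, -1.6, 6, -0.6],
    [1, 20.7, -37.3, -7, -3.1, 12, -1.4],
    [1, 30.9, -56.1, -10.5, -4.5, 18, -2.3],
    [1, 41.1, -74.8, -14, -5.9, 24, -3.4],
    [1, 51.3, -93.5, -17.5, -7.1, 29.9, -4.6],
  ],
)

```text
time_s: 11.7
eef_pos: [497.2, -16.6, 116.0]
ee_rot: [0.358, -0.037, 0.933, 0.016]
force: [1.1, -0.3, -1.9]
grip_width: 0.389
```

Run:
```python
from plan import *
Rt=tilt(138,by,-1); C=np.array([450,-20,0.]); G=C+50*np.array([np.cos(by),np.sin(by),0])
delta(G+[0,0,40]+4*Rt[:,0],Rt)
a=viewer.capture('scene')[:,:,::-1]; b=viewer.capture('side')[:,:,::-1]
a=cv2.resize(a[80:300,150:350],None,fx=2,fy=2);b=cv2.resize(b[120:340,240:440],None,fx=2,fy=2)
cv2.imwrite('pics/lay.png',cv2.convertScaleAbs(np.hstack([a,b]),alpha=1.4))
```

```text
t 11.7 pos [497.22 -16.62 116.01] f [ 1.1  -0.35 -1.93] g 0.39 J [-0.17  0.86  1.15 -0.2   1.95 -1.82]
  delta mm [52.9  0.2 58.3] deg [ 0.1  0.  -0.1]
```

View pics/lay.png

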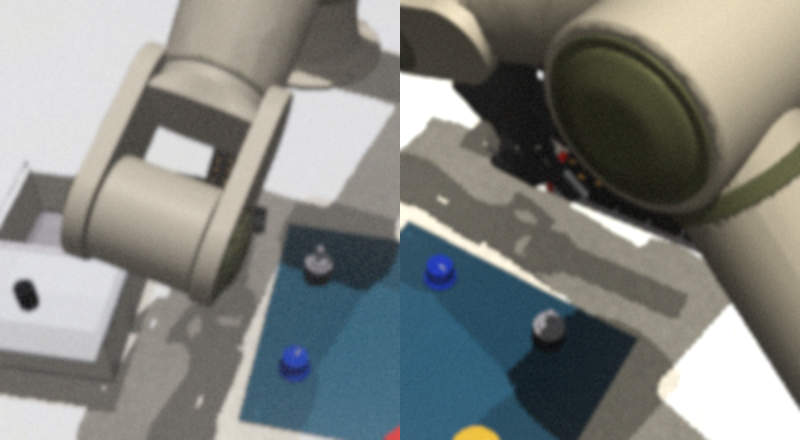

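carry_out(
  deltas=[
    [1, 12, 0, 14, 0, 0, 0],
    [1, 26, 0, 28, 0, 0, 0],
    [1, 40, 0.2, 43, 0, 0, 0],
    [1, 53, 0.2, 58, 0, 0, 0],
    [1, 58, 0.2, 64, 0, 0, 0],
  ],
)

```text
time_s: 12.42
eef_pos: [496.6, -15.7, 28.4]
ee_rot: [0.358, -0.037, 0.933, 0.015]
force: [-0.0, -0.7, -2.4]
grip_width: 0.388
```

Run:
```python
from plan import *
Rt=tilt(138,by,-1); C=np.array([450,-20,0.]); G=C+50*np.array([np.cos(by),np.sin(by),0])
delta(G+[0,0,18]+4*Rt[:,0],Rt)
a=viewer.capture('wrist')[:,:,::-1]
cv2.imwrite('pics/w4.png',cv2.convertScaleAbs(a,alpha=1.4))
s=ctrl.sense(); tool=(s['eef_pos'],s['ee_rot']); g=s['eef_pos']-4*Rt[:,0]
u=R.from_euler('z',by)
print(proj('wrist',g+u.apply([[40,17,16],[40,-17,16],[-140,17,16],[-140,-17,16]]),tool))
```

```text
t 12.43 pos [496.58 -15.73  28.41] f [-0.03 -0.71 -2.37] g 0.39 J [-0.17  0.97  1.17 -0.19  1.81 -1.79]
  delta mm [ 8.6 -0.6  9.9] deg [ 0.   0.  -0.1]
[[319.64 377.03]
 [224.84 377.13]
 [299.9   55.07]
 [244.93  54.97]]
```

View pics/w4.png

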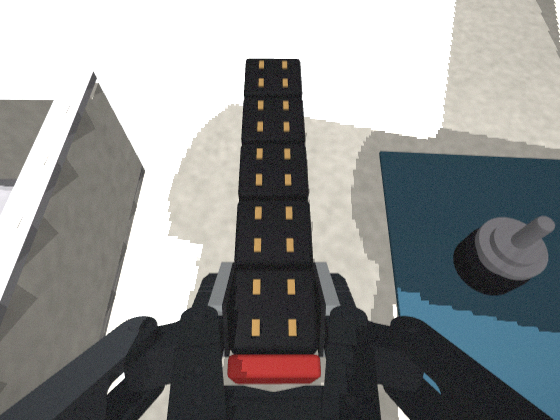

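carry_out(
  deltas=[
    [1, 4, 0, 4.5, 0, 0, 0],
    [1, 6.5, 0, 7.5, 0, 0, 0],
    [1, 8, 0, 9, 0, 0, 0],
    [1, 9, 0, 10, 0, 0, 0],
    [1, 9, 0, 10, 0, 0, 0],
  ],
)

```text
time_s: 13.1
eef_pos: [497.1, -15.9, 16.5]
ee_rot: [0.359, -0.037, 0.932, 0.015]
force: [0.4, 0.2, -1.8]
grip_width: 0.389
```

carry_out(
  deltas=[
    [1, 0.7, 0, 0.8, 0, 0, 0],
    [1, 1.3, 0, 1.5, 0, 0, 0],
    [1, 1.9, 0, 2.1, 0, 0, 0],
    [1, 1.9, 0, 2.1, 0, 0, 0],
    [1, 1.9, 0, 2.1, 0, 0, 0],
  ],
)

```text
time_s: 13.72
eef_pos: [497.1, -15.9, 13.9]
ee_rot: [0.359, -0.037, 0.932, 0.015]
force: [0.7, 0.9, 2.5]
grip_width: 0.389
```

carry_out(
  deltas=[
    [0.1, 0, 0, 0, 0, 0, 0],
    [-0.2, 0, 0, 0, 0, 0, 0],
    [-0.5, 0, 0, 0, 0, 0, 0],
    [-0.5, 0, 0, 0, 0, 0, 0],
    [-0.5, -8, 0, 0, 0, 0, 0],
  ],
)

```text
time_s: 14.35
eef_pos: [502.9, -15.4, 19.1]
ee_rot: [0.359, -0.037, 0.933, 0.015]
force: [0.1, -0.8, 1.1]
grip_width: 0.751
```

carry_out(
  deltas=[
    [-0.5, -25, 0, 0, 0, 0, 0],
    [-0.5, -55, 0, 0, 0, 0, 0],
    [-0.5, -90, 0, 0, 0, 0, 0],
    [-0.5, -120, 0, 0, 0, 0, 0],
    [-0.5, -140, 0, 0, 0, 0, 0],
  ],
)

```text
time_s: 14.98
eef_pos: [607.4, -7.1, 114.2]
ee_rot: [0.36, -0.037, 0.932, 0.015]
force: [0.3, 1.3, -0.9]
grip_width: 0.752
```

Run:
```python
from plan import *
C=np.array([450,-20,0.]); G2=C-50*np.array([np.cos(by),np.sin(by),0])
Rd=tilt(90,by,-1); delta(G2+[0,0,150],Rd)
# rows in the current frame
```

```text
t 14.97 pos [607.44  -7.14 114.24] f [ 0.34  1.26 -0.94] g 0.75 J [-0.14  1.15  0.57 -0.2   2.24 -1.84]
  delta mm [ 130.    -0.4 -166.2] deg [ -0.  -47.8  -0.1]
```

carry_out(
  deltas=[
    [-0.5, 15, 0, -40, 0, -9, 0],
    [-0.5, 45, 0, -75, 0, -18, 0],
    [-0.5, 75, 0, -110, 0, -28, 0],
    [-0.5, 105, 0, -140, 0, -38, 0],
    [-0.5, 130, -0.4, -166, 0, -47.8, 0],
  ],
)

```text
time_s: 15.6
eef_pos: [399.4, -24.3, 149.7]
ee_rot: [0.668, -0.03, 0.743, 0.027]
force: [0.7, -1.3, 2.3]
grip_width: 0.752
```

Run:
```python
from plan import *
C=np.array([450,-20,0.]); G2=C-50*np.array([np.cos(by),np.sin(by),0])
Rd=tilt(90,by,-1); delta(G2+[0,0,150],Rd)
s=ctrl.sense(); tool=(s['eef_pos'],s['ee_rot'])
im=viewer.capture('wrist')[:,:,::-1].copy()
Pp=proj('wrist',yawT(450,-20,0,by,[[90,17,32],[90,-17,32],[-90,17,32],[-90,-17,32]]),tool);print(Pp)
im=cv2.convertScaleAbs(im,alpha=1.4)
for p in Pp: cv2.circle(im,tuple(int(round(v)) for v in p),3,(0,255,0),1)
cv2.imwrite('pics/w5.png',im)
```

```text
t 15.6 pos [399.37 -24.33 149.73] f [ 0.73 -1.27  2.35] g 0.75 J [-0.33  0.19  1.89 -0.05  1.16 -1.96]
  delta mm [-0.4  0.3  0.8] deg [ 0.  -6.1 -0. ]
[[292.21 373.43]
 [253.83 373.47]
 [294.8  169.62]
 [251.06 169.63]]
```

View pics/w5.png

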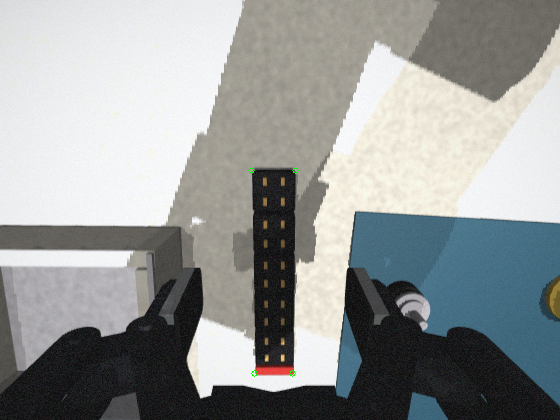

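Run:
```python
from plan import *
C=np.array([450,-20,0.]); G2=C-50*np.array([np.cos(by),np.sin(by),0])
Rd=tilt(90,by,-1); delta(G2+[0,0,60],Rd); delta(G2+[0,0,8],Rd)
s=ctrl.sense(); tool=(s['eef_pos'],s['ee_rot'])
print(proj('wrist',yawT(BAY[0],BAY[1],0,by,[[-124.5,87,0],[-124.5,87,70],[-112.5,75,70],[-112.5,75,76]]),tool))
```

```text
t 15.65 pos [384.32 -19.88 146.12] f [-12.77   5.81  -9.53] g 0.75 J [-0.33  0.17  1.93 -0.04  1.15 -1.96]
  delta mm [83.8 -5.8 25.1] deg [ 0.1 -6.5 -0.3]
t 15.65 pos [384.32 -19.88 146.12] f [-12.77   5.81  -9.53] g 0.75 J [-0.33  0.17  1.93 -0.04  1.15 -1.96]
  delta mm [135.4  -6.1  31.1] deg [ 0.1 -6.5 -0.3]
[[170.76 241.76]
 [142.18 270.63]
 [126.38 286.78]
 [122.8  290.4 ]]
```

carry_out(
  deltas=[
    [-0.5, 0, 0, 0, 0, 0, 0],
    [-0.5, 0, 0, 0, 0, 0, 0],
    [-0.5, 0, 0, 0, 0, 0, 0],
    [-0.5, 0, 0, 0, 0, 0, 0],
    [-0.5, 0, 0, 0, 0, 0, 0],
  ],
)

```text
time_s: 16.27
eef_pos: [400.4, -24.2, 148.6]
ee_rot: [0.665, -0.029, 0.746, 0.027]
force: [0.9, 0.2, -0.2]
grip_width: 0.747
```

Run:
```python
from plan import *
C=np.array([450,-20,0.]); G2=C-50*np.array([np.cos(by),np.sin(by),0])
Rd=tilt(90,by,-1); delta(G2+[0,0,60],Rd)
s=ctrl.sense(); tool=(s['eef_pos'],s['ee_rot'])
im=viewer.capture('wrist')[:,:,::-1].copy(); cv2.imwrite('pics/w6.png',im)
print(proj('wrist',yawT(450,-20,0,by,[[90,17,32],[90,-17,32],[-90,17,32],[-90,-17,32]]),tool))
print(proj('wrist',yawT(BAY[0],BAY[1],0,by,[[-124.5,87,0],[-124.5,87,70],[-112.5,75,70],[-112.5,75,6]]),tool))
# measure: dark strip extents in rows/cols; bay wall transitions
g=cv2.cvtColor(im,cv2.COLOR_BGR2GRAY)
for r in (200,240,280): 
    row=cv2.GaussianBlur(g,(3,3),0)[r,220:330].astype(int); d=np.abs(np.diff(row)); print(r,[(220+i,int(d[i])) for i in np.where(d>18)[0]])
for c in (60,100,275):
    col=cv2.GaussianBlur(g,(3,3),0)[130:400,c].astype(int); d=np.diff(col); print(c,[(130+i,int(d[i])) for i in np.where(abs(d)>14)[0]])
red=(im[:,:,2].astype(int)-im[:,:,1]>60); ys,xs=np.where(red[150:420,200:350]); print('red',ys.min()+150,ys.max()+150,xs.min()+200,xs.max()+200)
```

```text
t 16.27 pos [400.43 -24.17 148.62] f [ 0.94  0.2  -0.25] g 0.75 J [-0.33  0.2   1.88 -0.05  1.16 -1.96]
  delta mm [88.1 -0.   9.8] deg [ 0.  -6.5 -0.1]
[[291.97 375.03]
 [253.31 375.12]
 [294.43 169.59]
 [250.56 169.61]]
[[177.39 224.06]
 [150.33 247.9 ]
 [134.46 264.28]
 [162.74 238.87]]
200 [(np.int64(250), 25), (np.int64(251), 45), (np.int64(252), 20), (np.int64(261), 21), (np.int64(262), 29), (np.int64(265), 24), (np.int64(266), 23), (np.int64(279), 25), (np.int64(280), 24), (np.int64(283), 31), (np.int64(284), 22), (np.int64(294), 30), (np.int64(321), 29), (np.int64(322), 26)]
240 [(np.int64(251), 21), (np.int64(252), 28), (np.int64(294), 28), (np.int64(314), 23), (np.int64(315), 41), (np.int64(316), 19)]
280 [(np.int64(251), 21), (np.int64(252), 29), (np.int64(253), 25), (np.int64(293), 29), (np.int64(294), 24), (np.int64(295), 29), (np.int64(296), 39), (np.int64(297), 19)]
60 [(np.int64(224), -17), (np.int64(225), -37), (np.int64(226), -36), (np.int64(249), 19), (np.int64(250), 41), (np.int64(251), 34), (np.int64(266), -16), (np.int64(267), -21), (np.int64(335), -21), (np.int64(336), -32), (np.int64(337), -27)]
100 [(np.int64(225), -29), (np.int64(226), -45), (np.int64(227), -24), (np.int64(249), 15), (np.int64(250), 42), (np.int64(251), 40), (np.int64(267), -16), (np.int64(330), -15), (np.int64(331), -18)]
275 [(np.int64(167), -18), (np.int64(168), -25), (np.int64(169), -29), (np.int64(368), 19), (np.int64(375), 26), (np.int64(376), 33), (np.int64(377), 20), (np.int64(390), -49), (np.int64(391), -68), (np.int64(392), -27)]
red 368 376 255 293
```

carry_out(
  deltas=[
    [-0.5, 30, 0, 4, 0, -3, 0],
    [-0.5, 60, 0, 7, 0, -6.5, 0],
    [-0.5, 88, 0, 9.8, 0, -6.5, 0],
    [-0.5, 88, 0, 9.8, 0, -6.5, 0],
    [-0.5, 88, 0, 9.8, 0, -6.5, 0],
  ],
  newtons=80,
)

```text
time_s: 16.95
eef_pos: [400.5, -24.2, 61.2]
ee_rot: [0.707, -0.028, 0.706, 0.029]
force: [0.2, -0.1, 0.3]
grip_width: 0.748
```

```bash
sed -i 's/BAY=np.array.*/BAY=np.array([551,-183.5,0]); by=.08/' plan.py
python3 - <<'E'
from plan import *
C=np.array([450,-20,0.]); G2=C-50*np.array([np.cos(by),np.sin(by),0])
delta(G2+[0,0,8],tilt(90,by,-1))
E
```

```text
t 16.95 pos [400.47 -24.2   61.19] f [ 0.22 -0.08  0.28] g 0.75 J [-0.36  0.29  2.05  0.    0.8  -2.01]
  delta mm [53.2  0.2 -0.3] deg [-0.   0.1 -0.1]
```

carry_out(
  deltas=[
    [-0.5, 25, 0, 0, 0, 0, 0],
    [-0.5, 45, 0.2, 0, 0, 0, 0],
    [-0.5, 53, 0.2, 0, 0, 0, 0],
    [-0.5, 53, 0.2, 0, 0, 0, 0],
    [0, 53, 0.2, 0, 0, 0, 0],
  ],
)

```text
time_s: 17.58
eef_pos: [400.3, -23.9, 8.1]
ee_rot: [0.707, -0.028, 0.706, 0.029]
force: [0.3, -0.1, -0.2]
grip_width: 0.551
```

carry_out(
  deltas=[
    [0.2, 0, 0, 0, 0, 0, 0],
    [1, 0, 0, 0, 0, 0, 0],
    [1, 0, 0, 0, 0, 0, 0],
    [1, 0, 0, 0, 0, 0, 0],
    [1, 0, 0, 0, 0, 0, 0],
  ],
)

```text
time_s: 18.2
eef_pos: [400.2, -23.9, 8.2]
ee_rot: [0.707, -0.028, 0.706, 0.029]
force: [-2.8, 0.5, 11.5]
grip_width: 0.378
```

```bash
cat > ins.py <<'E'
from plan import *
# strip frame in tool when gripped: strip centre is 50 mm along heading, TCP 8 above bottom face -> (s from tail)
ey=np.array([-np.sin(by),np.cos(by),0]); ex=np.array([np.cos(by),np.sin(by),0]); ez=np.array([0,0,1.])
def pose(xr,zr,th,yb=0,H=8,s=140):
    """red bottom corner at bay (xr,zr); tilt th deg (red down); grip TCP point s back from red end, H above bottom face"""
    t=np.radians(th); ax=np.cos(t)*ex-np.sin(t)*ez; nz=np.sin(t)*ex+np.cos(t)*ez
    c=BAY+xr*ex+zr*ez+yb*ey; return c-s*ax+H*nz, tilt(90+th,by,-1)
def clear(xr,zr,th):
    t=np.radians(th); bot=lambda x:zr+(xr-x)*np.tan(t); top=bot(12.5)+32/np.cos(t)
    tail=np.array([xr-180*np.cos(t),zr+180*np.sin(t)])
    w=(bot(-112.5)-70) if tail[0]<-112.5 else tail[0]+112.5
    w2=(bot(-124.5)-70) if tail[0]<-124.5 else 999
    return dict(pane=round(70-top,1) if xr>12.5 else None,wall=round(w,1),wallout=round(w2,1),floor=round(zr-6,1),far=round(112.5-xr-32*np.sin(t),1),tail=tail.round(0).tolist())
def go(seq):
    s=ctrl.sense(); print(s['time_s'],s['eef_pos'],s['force'],s['grip_width']); Rb,pb,q=q2R(s['ee_rot']),s['eef_pos'],s['joints']
    for i,a in enumerate(seq,1):
        p,Rt=pose(*a); e,x=ik(p,Rt,q)
        print(i,a,np.r_[(Rb.T@(p-pb)).round(1),np.degrees(R.from_matrix(Rb.T@Rt).as_rotvec()).round(1)].tolist(),'e',round(e,3),'dq',np.abs(x-q).max().round(2),clear(*a[:3])); q=x
        if i%5==0: Rb,pb=Rt,p
E
python3 - <<'E'
from ins import *
s=ctrl.sense(); print('expected H', s['eef_pos'][2])
xs=[(40,170,0),(33,180,0),(25,185,8),(20,185,15),(10,185,22),
    (0,170,27),(0,150,30),(0,130,30),(0,110,30),(0,95,30)]
go(xs)
for a in [(10,60,30),(20,35,30),(30,15,30),(35,12,28),(45,11,26),(52,11,24),(60,11,20),(66,11,15),(72,10,10),(78,9,5),(82,8,0)]: print(a,clear(*a))
E
```

```text
expected H 8.244898200797154
18.2 [400.21 -23.91   8.24] [-2.78  0.53 11.47] 0.37784727735181006
1 (40, 170, 0) [-169.9, -170.9, 37.7, 0.0, 0.1, -0.1] e 0.0 dq 0.53 {'pane': np.float64(-132.0), 'wall': np.float64(100.0), 'wallout': np.float64(100.0), 'floor': 164, 'far': np.float64(72.5), 'tail': [-140.0, 170.0]}
2 (33, 180, 0) [-179.9, -170.9, 30.7, 0.0, 0.1, -0.1] e 0.0 dq 0.02 {'pane': np.float64(-142.0), 'wall': np.float64(110.0), 'wallout': np.float64(110.0), 'floor': 174, 'far': np.float64(79.5), 'tail': [-147.0, 180.0]}
3 (25, 185, 8) [-204.3, -170.9, 25.2, 0.0, 8.1, -0.1] e 0.0 dq 0.18 {'pane': np.float64(-149.1), 'wall': np.float64(134.3), 'wallout': np.float64(136.0), 'floor': 179, 'far': np.float64(83.0), 'tail': [-153.0, 210.0]}
4 (20, 185, 15) [-220.9, -170.9, 24.6, 0.0, 15.1, -0.1] e 0.0 dq 0.15 {'pane': np.float64(-150.1), 'wall': np.float64(150.5), 'wallout': np.float64(153.7), 'floor': 179, 'far': np.float64(84.2), 'tail': [-154.0, 232.0]}
5 (10, 185, 22) [-236.8, -170.9, 21.0, 0.0, 22.1, -0.1] e 0.0 dq 0.14 {'pane': None, 'wall': np.float64(164.5), 'wallout': np.flo
[... 1964 characters left out ...]
 11, 20) {'pane': np.float64(7.7), 'wall': np.float64(3.4), 'wallout': 999, 'floor': 5, 'far': np.float64(41.6), 'tail': [-109.0, 73.0]}
(66, 11, 15) {'pane': np.float64(11.5), 'wall': np.float64(4.6), 'wallout': 999, 'floor': 5, 'far': np.float64(38.2), 'tail': [-108.0, 58.0]}
(72, 10, 10) {'pane': np.float64(17.0), 'wall': np.float64(7.2), 'wallout': 999, 'floor': 4, 'far': np.float64(34.9), 'tail': [-105.0, 41.0]}
(78, 9, 5) {'pane': np.float64(23.1), 'wall': np.float64(11.2), 'wallout': 999, 'floor': 3, 'far': np.float64(31.7), 'tail': [-101.0, 25.0]}
(82, 8, 0) {'pane': np.float64(30.0), 'wall': np.float64(14.5), 'wallout': 999, 'floor': 2, 'far': np.float64(30.5), 'tail': [-98.0, 8.0]}
```

carry_out(
  deltas=[
    [1, -8, 0, 0, 0, 0, 0],
    [1, -40, 0, 0, 0, 0, 0],
    [1, -85, 0, 0, 0, 0, 0],
    [1, -130, 0, 0, 0, 0, 0],
    [1, -160, 0, 0, 0, 0, 0],
  ],
)

```text
time_s: 18.82
eef_pos: [399.8, -24.0, 169.6]
ee_rot: [0.707, -0.028, 0.706, 0.029]
force: [0.8, 0.5, -2.9]
grip_width: 0.381
```

Run:
```python
from ins import *
go([(25,168,0,130),(15,168,4,90),(0,165,10,50),(-20,155,16,20),(-40,145,22,0),(-55,125,27,0),(-70,105,30,0),(-70,85,30,0),(-70,75,30,0),(-62,67,30,0)])
```

```text
18.825 [399.77 -23.96 169.6 ] [ 0.85  0.51 -2.86] 0.3813098416211106
1 (25, 168, 0, 130) [-6.4, -41.1, 23.0, -0.0, 0.1, -0.1] e 0.0 dq 0.09 {'pane': np.float64(-130.0), 'wall': np.float64(98.0), 'wallout': np.float64(98.0), 'floor': 162, 'far': np.float64(87.5), 'tail': [-155.0, 168.0]}
2 (15, 168, 4, 90) [-16.2, -81.1, 13.9, -0.0, 4.1, -0.1] e 0.0 dq 0.09 {'pane': np.float64(-130.3), 'wall': np.float64(106.9), 'wallout': np.float64(107.8), 'floor': 162, 'far': np.float64(95.3), 'tail': [-165.0, 181.0]}
3 (0, 165, 10, 50) [-27.7, -121.1, 1.6, -0.0, 10.1, -0.1] e 0.0 dq 0.12 {'pane': None, 'wall': np.float64(114.8), 'wallout': np.float64(117.0), 'floor': 159, 'far': np.float64(106.9), 'tail': [-177.0, 196.0]}
4 (-20, 155, 16, 20) [-31.9, -151.1, -14.3, -0.0, 16.1, -0.1] e 0.0 dq 0.09 {'pane': None, 'wall': np.float64(111.5), 'wallout': np.float64(115.0), 'floor': 149, 'far': np.float64(123.7), 'tail': [-193.0, 205.0]}
5 (-40, 145, 22, 0) [-35.5, -171.1, -28.7, 0.0, 22.1, -0.1] e 0.0 dq 0.08 {'pane': None, 'wall': np.float64(104.3), 'wallout': np.float64(109.1), 'floor': 139, 'far': np
[... 358 characters left out ...]
wallout': np.float64(66.5), 'floor': 99, 'far': np.float64(166.5), 'tail': [-226.0, 195.0]}
8 (-70, 85, 30, 0) [47.5, -0.0, -2.9, -0.0, 8.0, -0.0] e 0.0 dq 0.04 {'pane': None, 'wall': np.float64(39.5), 'wallout': np.float64(46.5), 'floor': 79, 'far': np.float64(166.5), 'tail': [-226.0, 175.0]}
9 (-70, 75, 30, 0) [56.7, -0.0, 0.9, -0.0, 8.0, -0.0] e 0.0 dq 0.02 {'pane': None, 'wall': np.float64(29.5), 'wallout': np.float64(36.5), 'floor': 69, 'far': np.float64(166.5), 'tail': [-226.0, 165.0]}
10 (-62, 67, 30, 0) [61.2, -0.0, 11.3, -0.0, 8.0, -0.0] e 0.0 dq 0.02 {'pane': None, 'wall': np.float64(26.2), 'wallout': np.float64(33.1), 'floor': 61, 'far': np.float64(158.5), 'tail': [-218.0, 157.0]}
```

carry_out(
  deltas=[
    [1, -6, -35, 20, 0, 0, 0],
    [1, -16, -78, 14, 0, 4, 0],
    [1, -27.7, -121, 1.6, 0, 10, 0],
    [1, -32, -151, -14.3, 0, 16, 0],
    [1, -35.5, -171, -28.7, 0, 22, 0],
  ],
)

```text
time_s: 19.45
eef_pos: [384.1, -198.0, 203.1]
ee_rot: [0.557, -0.032, 0.829, 0.023]
force: [0.1, 0.2, -2.4]
grip_width: 0.382
```

carry_out(
  deltas=[
    [1, 12, 0, -5.2, 0, 5, 0],
    [1, 28.9, 0, -10.4, 0, 8, 0],
    [1, 47.5, 0, -2.9, 0, 8, 0],
    [1, 52, 0, 0, 0, 8, 0],
    [1, 52, 0, 0, 0, 8, 0],
  ],
)

```text
time_s: 20.08
eef_pos: [365.3, -198.1, 154.4]
ee_rot: [0.5, -0.034, 0.865, 0.021]
force: [-0.6, -0.1, -1.8]
grip_width: 0.38
```

Run:
```python
from ins import *
go([(-62,64,30),(-45,54,30),(-27,44,30),(-10,34,30),(7,24,30),(20,16,30),(28,13,29),(36,12,27),(44,11.5,25),(50,11,23)])
a=viewer.capture('scene')[:,:,::-1]; b=viewer.capture('side')[:,:,::-1]
a=cv2.resize(a[100:290,90:290],None,fx=2,fy=2,interpolation=cv2.INTER_CUBIC);b=cv2.resize(b[80:270,250:450],None,fx=2,fy=2,interpolation=cv2.INTER_CUBIC)
cv2.imwrite('pics/ins.png',cv2.convertScaleAbs(np.hstack([a,b]),alpha=1.4))
```

```text
20.075 [ 365.33 -198.15  154.43] [-0.56 -0.12 -1.83] 0.38036277914832123
1 (-62, 64, 30) [8.2, -0.3, 12.8, 0.1, -0.0, -0.1] e 0.0 dq 0.03 {'pane': None, 'wall': np.float64(23.2), 'wallout': np.float64(30.1), 'floor': 58, 'far': np.float64(158.5), 'tail': [-218.0, 154.0]}
2 (-45, 54, 30) [8.4, -0.3, 32.5, 0.1, -0.0, -0.1] e 0.0 dq 0.04 {'pane': None, 'wall': np.float64(23.0), 'wallout': np.float64(29.9), 'floor': 48, 'far': np.float64(141.5), 'tail': [-201.0, 144.0]}
3 (-27, 44, 30) [8.0, -0.3, 53.1, 0.1, -0.0, -0.1] e 0.0 dq 0.04 {'pane': None, 'wall': np.float64(23.4), 'wallout': np.float64(30.3), 'floor': 38, 'far': np.float64(123.5), 'tail': [-183.0, 134.0]}
4 (-10, 34, 30) [8.2, -0.3, 72.9, 0.1, -0.0, -0.1] e 0.0 dq 0.04 {'pane': None, 'wall': np.float64(23.2), 'wallout': np.float64(30.1), 'floor': 28, 'far': np.float64(106.5), 'tail': [-166.0, 124.0]}
5 (7, 24, 30) [8.3, -0.3, 92.6, 0.1, -0.0, -0.1] e 0.0 dq 0.05 {'pane': None, 'wall': np.float64(23.0), 'wallout': np.float64(29.9), 'floor': 18, 'far': np.float64(89.5), 'tail': [-149.0, 114.0]}
6 (20, 16, 30) [0.4, -0.0, 15.3, 0.
[... 261 characters left out ...]
, 'wall': np.float64(20.9), 'wallout': np.float64(27.5), 'floor': 7, 'far': np.float64(69.0), 'tail': [-129.0, 100.0]}
8 (36, 12, 27) [3.2, -0.0, 30.9, 0.0, -3.0, 0.0] e 0.0 dq 0.04 {'pane': np.float64(10.1), 'wall': np.float64(17.7), 'wallout': 999, 'floor': 6, 'far': np.float64(62.0), 'tail': [-124.0, 94.0]}
9 (44, 11.5, 25) [4.6, -0.0, 38.1, -0.0, -5.0, 0.0] e 0.0 dq 0.04 {'pane': np.float64(8.5), 'wall': np.float64(14.5), 'wallout': 999, 'floor': 5.5, 'far': np.float64(55.0), 'tail': [-119.0, 88.0]}
10 (50, 11, 23) [6.9, 0.0, 43.8, 0.0, -7.0, 0.0] e 0.0 dq 0.04 {'pane': np.float64(8.3), 'wall': np.float64(10.0), 'wallout': 999, 'floor': 5, 'far': np.float64(50.0), 'tail': [-116.0, 81.0]}
```

carry_out(
  deltas=[
    [1, 8, 0, 12.8, 0, 0, 0],
    [1, 8.2, 0, 32, 0, 0, 0],
    [1, 8.2, 0, 53, 0, 0, 0],
    [1, 8.2, 0, 73, 0, 0, 0],
    [1, 8.3, 0, 92.6, 0, 0, 0],
  ],
)

```text
time_s: 20.8
eef_pos: [442.0, -191.9, 99.7]
ee_rot: [0.499, -0.034, 0.865, 0.021]
force: [-0.4, -0.5, -1.8]
grip_width: 0.379
```

carry_out(
  deltas=[
    [1, 0.4, 0, 8, 0, 0, 0],
    [1, 0.4, 0, 15.3, 0, 0, 0],
    [1, 1.5, 0, 23.6, 0, -1, 0],
    [1, 3.2, 0, 30.9, 0, -3, 0],
    [1, 3.2, 0, 30.9, 0, -3, 0],
  ],
)

```text
time_s: 21.42
eef_pos: [466.1, -190.1, 82.6]
ee_rot: [0.522, -0.033, 0.852, 0.022]
force: [0.0, -0.5, -2.9]
grip_width: 0.38
```

Run:
```python
from ins import *
go([(40,12,26),(46,11.5,24.5),(51,11,23),(56,11,21.5),(60,10.5,20),(63,10.5,18),(66,10,15),(69,10,12),(72,9.5,9),(75,9,6)])
```

```text
21.425 [ 466.08 -190.12   82.64] [ 0.02 -0.48 -2.88] 0.379572505700755
1 (40, 12, 26) [0.6, -0.2, 3.5, 0.0, -1.0, -0.1] e 0.0 dq 0.02 {'pane': np.float64(9.0), 'wall': np.float64(16.4), 'wallout': 999, 'floor': 6, 'far': np.float64(58.5), 'tail': [-122.0, 91.0]}
2 (46, 11.5, 24.5) [1.9, -0.2, 9.0, 0.0, -2.5, -0.1] e 0.0 dq 0.03 {'pane': np.float64(8.1), 'wall': np.float64(13.7), 'wallout': 999, 'floor': 5.5, 'far': np.float64(53.2), 'tail': [-118.0, 86.0]}
3 (51, 11, 23) [3.8, -0.2, 13.6, 0.0, -4.0, -0.1] e 0.0 dq 0.03 {'pane': np.float64(7.9), 'wall': np.float64(10.4), 'wallout': 999, 'floor': 5, 'far': np.float64(49.0), 'tail': [-115.0, 81.0]}
4 (56, 11, 21.5) [5.2, -0.2, 18.2, 0.0, -5.5, -0.1] e 0.0 dq 0.03 {'pane': np.float64(7.5), 'wall': np.float64(1.0), 'wallout': 999, 'floor': 5, 'far': np.float64(44.8), 'tail': [-111.0, 77.0]}
5 (60, 10.5, 20) [7.5, -0.2, 22.2, 0.0, -7.0, -0.1] e 0.0 dq 0.03 {'pane': np.float64(8.2), 'wall': np.float64(3.4), 'wallout': 999, 'floor': 4.5, 'far': np.float64(41.6), 'tail': [-109.0, 72.0]}
6 (63, 10.5, 18) [3.9, -0.0, 2.6, -0.0, -2.0, 0.0] e 0.0
[... 210 characters left out ...]
np.float64(12.5), 'wall': np.float64(4.6), 'wallout': 999, 'floor': 4, 'far': np.float64(38.2), 'tail': [-108.0, 57.0]}
8 (69, 10, 12) [17.0, -0.0, 8.9, 0.0, -8.0, 0.0] e 0.0 dq 0.07 {'pane': np.float64(15.3), 'wall': np.float64(5.4), 'wallout': 999, 'floor': 4, 'far': np.float64(36.8), 'tail': [-107.0, 47.0]}
9 (72, 9.5, 9) [23.7, -0.0, 12.7, 0.0, -11.0, 0.0] e 0.0 dq 0.07 {'pane': np.float64(18.7), 'wall': np.float64(6.7), 'wallout': 999, 'floor': 3.5, 'far': np.float64(35.5), 'tail': [-106.0, 38.0]}
10 (75, 9, 6) [30.4, -0.0, 16.8, 0.0, -14.0, 0.0] e 0.0 dq 0.07 {'pane': np.float64(22.3), 'wall': np.float64(8.5), 'wallout': 999, 'floor': 3, 'far': np.float64(34.2), 'tail': [-104.0, 28.0]}
```

Run:
```python
from ins import *
go([(42,12,26),(48,11.5,24.5),(54,11,23),(59,10.5,21.5),(63,10,20)])
```

```text
21.425 [ 466.08 -190.12   82.64] [ 0.02 -0.48 -2.88] 0.379572505700755
1 (42, 12, 26) [-0.4, -0.2, 5.3, 0.0, -1.0, -0.1] e 0.0 dq 0.01 {'pane': np.float64(8.0), 'wall': np.float64(17.4), 'wallout': 999, 'floor': 6, 'far': np.float64(56.5), 'tail': [-120.0, 91.0]}
2 (48, 11.5, 24.5) [1.0, -0.2, 10.7, 0.0, -2.5, -0.1] e 0.0 dq 0.03 {'pane': np.float64(7.2), 'wall': np.float64(14.6), 'wallout': 999, 'floor': 5.5, 'far': np.float64(51.2), 'tail': [-116.0, 86.0]}
3 (54, 11, 23) [2.4, -0.2, 16.3, 0.0, -4.0, -0.1] e 0.0 dq 0.03 {'pane': np.float64(6.6), 'wall': np.float64(0.8), 'wallout': 999, 'floor': 5, 'far': np.float64(46.0), 'tail': [-112.0, 81.0]}
4 (59, 10.5, 21.5) [4.3, -0.2, 21.1, 0.0, -5.5, -0.1] e 0.0 dq 0.03 {'pane': np.float64(6.8), 'wall': np.float64(4.0), 'wallout': 999, 'floor': 4.5, 'far': np.float64(41.8), 'tail': [-108.0, 76.0]}
5 (63, 10, 20) [6.6, -0.2, 25.1, 0.0, -7.0, -0.1] e 0.0 dq 0.03 {'pane': np.float64(7.6), 'wall': np.float64(6.4), 'wallout': 999, 'floor': 4, 'far': np.float64(38.6), 'tail': [-106.0, 72.0]}
```

carry_out(
  deltas=[
    [1, -0.4, 0, 5.3, 0, -1, 0],
    [1, 1, 0, 10.7, 0, -2.5, 0],
    [1, 2.4, 0, 16.3, 0, -4, 0],
    [1, 4.3, -0.2, 21.1, 0, -5.5, 0],
    [1, 6.6, -0.2, 25.1, 0, -7, 0],
  ],
)

```text
time_s: 22.05
eef_pos: [485.7, -188.7, 65.0]
ee_rot: [0.574, -0.032, 0.818, 0.024]
force: [0.1, -0.2, -2.4]
grip_width: 0.382
```

Run:
```python
from ins import *
go([(66,10,18),(69,10,15),(73,10,12),(77,9.5,9),(80,9.5,6),(82,9.5,4),(83,9,2),(84,9,0),(84,8,0),(84,7.5,0)])
```

```text
22.05 [ 485.72 -188.68   65.  ] [ 0.14 -0.19 -2.4 ] 0.38175688752937487
1 (66, 10, 18) [3.6, -0.1, 2.2, 0.0, -1.9, -0.1] e 0.0 dq 0.04 {'pane': np.float64(9.0), 'wall': np.float64(7.3), 'wallout': 999, 'floor': 4, 'far': np.float64(36.6), 'tail': [-105.0, 66.0]}
2 (69, 10, 15) [9.9, -0.1, 5.0, 0.0, -4.9, -0.1] e 0.0 dq 0.07 {'pane': np.float64(11.7), 'wall': np.float64(7.6), 'wallout': 999, 'floor': 4, 'far': np.float64(35.2), 'tail': [-105.0, 57.0]}
3 (73, 10, 12) [15.9, -0.1, 9.2, 0.0, -7.9, -0.1] e 0.0 dq 0.07 {'pane': np.float64(14.4), 'wall': np.float64(9.4), 'wallout': 999, 'floor': 4, 'far': np.float64(32.8), 'tail': [-103.0, 47.0]}
4 (77, 9.5, 9) [22.3, -0.1, 13.9, 0.0, -10.9, -0.1] e 0.0 dq 0.07 {'pane': np.float64(17.9), 'wall': np.float64(11.7), 'wallout': 999, 'floor': 3.5, 'far': np.float64(30.5), 'tail': [-101.0, 38.0]}
5 (80, 9.5, 6) [28.5, -0.1, 17.9, 0.0, -13.9, -0.1] e 0.0 dq 0.07 {'pane': np.float64(21.2), 'wall': np.float64(13.5), 'wallout': 999, 'floor': 3.5, 'far': np.float64(29.2), 'tail': [-99.0, 28.0]}
6 (82, 9.5, 4) [4.7, 0.0, 1.8, -0.0, -2.0, 0.0] e 0.0 dq 
[... 199 characters left out ...]
'pane': np.float64(26.5), 'wall': np.float64(15.6), 'wallout': 999, 'floor': 3, 'far': np.float64(28.4), 'tail': [-97.0, 15.0]}
8 (84, 9, 0) [14.8, 0.0, 4.0, -0.0, -6.0, -0.0] e 0.0 dq 0.05 {'pane': np.float64(29.0), 'wall': np.float64(16.5), 'wallout': 999, 'floor': 3, 'far': np.float64(28.5), 'tail': [-96.0, 9.0]}
9 (84, 8, 0) [15.8, 0.0, 4.1, -0.0, -6.0, -0.0] e 0.0 dq 0.0 {'pane': np.float64(30.0), 'wall': np.float64(16.5), 'wallout': 999, 'floor': 2, 'far': np.float64(28.5), 'tail': [-96.0, 8.0]}
10 (84, 7.5, 0) [16.2, 0.0, 4.1, -0.0, -6.0, -0.0] e 0.0 dq 0.0 {'pane': np.float64(30.5), 'wall': np.float64(16.5), 'wallout': 999, 'floor': 1.5, 'far': np.float64(28.5), 'tail': [-96.0, 8.0]}
```

carry_out(
  deltas=[
    [1, 3.6, 0, 2.2, 0, -2, 0],
    [1, 9.9, 0, 5, 0, -5, 0],
    [1, 15.9, 0, 9.2, 0, -8, 0],
    [1, 22.3, 0, 13.9, 0, -11, 0],
    [1, 28.5, 0, 17.9, 0, -13.9, 0],
  ],
)

```text
time_s: 22.68
eef_pos: [492.6, -188.1, 32.1]
ee_rot: [0.669, -0.029, 0.742, 0.027]
force: [0.3, 0.3, -3.1]
grip_width: 0.381
```

carry_out(
  deltas=[
    [1, 4.7, 0, 1.8, 0, -2, 0],
    [1, 10, 0, 2.8, 0, -4, 0],
    [1, 14.8, 0, 4, 0, -6, 0],
    [1, 14.8, 0, 4, 0, -6, 0],
    [1, 14.8, 0, 4, 0, -6, 0],
  ],
)

```text
time_s: 23.3
eef_pos: [495.1, -188.0, 17.5]
ee_rot: [0.706, -0.028, 0.707, 0.029]
force: [0.9, 1.0, -2.6]
grip_width: 0.378
```

Run:
```python
from ins import *
go([(84,6,0)])
```

```text
23.3 [ 495.14 -187.97   17.46] [ 0.87  1.03 -2.61] 0.3776559965144612
1 (84, 6, 0) [3.5, -0.0, 0.0, -0.0, -0.1, -0.1] e 0.0 dq 0.01 {'pane': np.float64(32.0), 'wall': np.float64(16.5), 'wallout': 999, 'floor': 0, 'far': np.float64(28.5), 'tail': [-96.0, 6.0]}
```

Lower the remaining ~3.5 mm gently onto the floor and dwell.

carry_out(
  deltas=[
    [1, 1, 0, 0, 0, 0, 0],
    [1, 2, 0, 0, 0, 0, 0],
    [1, 3, 0, 0, 0, 0, 0],
    [1, 3.5, 0, 0, 0, 0, 0],
    [1, 3.5, 0, 0, 0, 0, 0],
  ],
)

```text
time_s: 23.92
eef_pos: [495.0, -187.8, 14.3]
ee_rot: [0.706, -0.028, 0.707, 0.029]
force: [-3.4, 1.9, 6.3]
grip_width: 0.38
```

carry_out(
  deltas=[
    [1, 0, 0, 0, 0, 0, 0],
    [1, 0, 0, 0, 0, 0, 0],
    [0.1, 0, 0, 0, 0, 0, 0],
    [-0.3, 0, 0, 0, 0, 0, 0],
    [-0.3, 0, 0, 0, 0, 0, 0],
  ],
)

```text
time_s: 24.55
eef_pos: [495.1, -187.9, 13.7]
ee_rot: [0.706, -0.028, 0.707, 0.029]
force: [-0.4, 0.1, 0.0]
grip_width: 0.653
```

carry_out(
  deltas=[
    [-0.3, -15, 0, 0, 0, 0, 0],
    [-0.3, -45, 0, 0, 0, 0, 0],
    [-0.3, -90, 0, 0, 0, 0, 0],
    [-0.3, -140, 0, 0, 0, 0, 0],
    [-0.3, -180, 0, 0, 0, 0, 0],
  ],
)

```text
time_s: 25.18
eef_pos: [495.4, -188.2, 197.0]
ee_rot: [0.707, -0.028, 0.706, 0.028]
force: [-0.4, -0.6, -0.5]
grip_width: 0.648
```

carry_out(
  deltas=[
    [-0.3, -30, 30, -40, 0, 0, 0],
    [-0.3, -50, 60, -80, 0, 0, 0],
    [-0.3, -60, 90, -110, 0, 0, 0],
    [-0.3, -60, 120, -120, 0, 0, 0],
    [-0.3, -60, 120, -120, 0, 0, 0],
  ],
)

```text
time_s: 25.8
eef_pos: [365.7, -77.1, 255.4]
ee_rot: [0.707, -0.029, 0.706, 0.029]
force: [-0.1, 0.7, 0.1]
grip_width: 0.649
```

Run:
```python
from ins import *
s=ctrl.sense(); print(s['time_s'],s['eef_pos'],s['force'],s['grip_width'])
a=viewer.capture('scene')[:,:,::-1].copy(); b=viewer.capture('side')[:,:,::-1].copy()
L=[(x-6,y,z) for z in (6,38) for x in(-90,90) for y in(-17,17)]
P3=yawT(BAY[0],BAY[1],0,by,L)
def mk(n,im,x0,y0,w,h,k):
    c=cv2.convertScaleAbs(cv2.resize(im[y0:y0+h,x0:x0+w],None,fx=k,fy=k,interpolation=cv2.INTER_CUBIC),alpha=1.5)
    for p in proj(n,P3)[4:]: cv2.circle(c,(int((p[0]-x0)*k),int((p[1]-y0)*k)),3,(0,255,0),1)
    return c
A=mk('scene',a,115,150,135,125,2.9);B=mk('side',b,275,120,145,125,2.7)
h=min(A.shape[0],B.shape[0]); top=np.hstack([A[:h],B[:h]])
m=cv2.convertScaleAbs(cv2.resize(a[180:320,260:460],None,fx=1.6,fy=1.6),alpha=1.4); m2=cv2.convertScaleAbs(cv2.resize(b[220:380,160:370],None,fx=1.4,fy=1.4),alpha=1.4)
hh=min(m.shape[0],m2.shape[0]); bot=np.hstack([m[:hh],m2[:hh]]); W=min(top.shape[1],bot.shape[1])
cv2.imwrite('pics/final.png',np.vstack([top[:,:W],bot[:,:W]]))
# bystanders: compare start vs now
a0=cv2.imread('pics/scene0.png')
for nm,(x,y) in dict(spool=(378,217),cap=(297,260),switch=(309,212)).items():
    print(nm,np.abs(a0[y-8:y+9,x-8:x+9].astype(int)-a[y-8:y+9,x-8:x+9]).mean().round(1))
```

```text
25.8 [365.73 -77.11 255.42] [-0.11  0.66  0.1 ] 0.6485894264554078
spool 7.2
cap 2.7
switch 2.4
```

View pics/final.png

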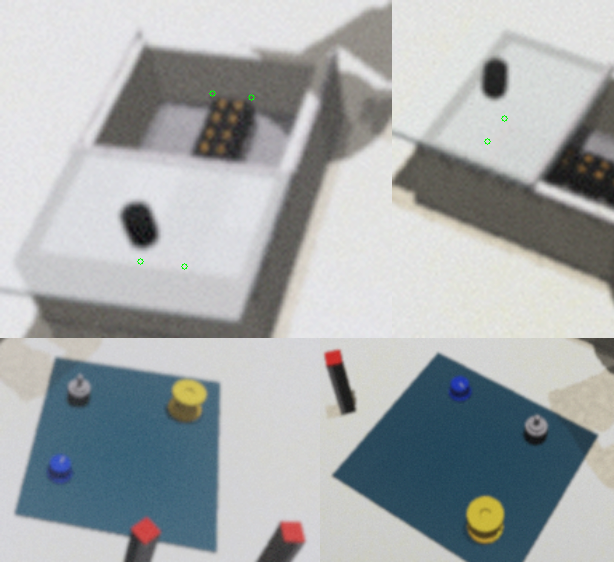

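```bash
python3 -c "
from rig import order
print(order.finish_job())"
```

```text
the job is handed in; nothing more can be done
None
```

I've handed in the job at about 26 s of the 72 s allowed. No verdict is reported, so everything below rests on my own checks.

**What I did**
- **Door:** I slid it open by the knob until it hit its stop. The force along the slide rose from about 3.5 N to 14 N, and the pictures show it fully over the fixed pane.
- **Laying down:** I gripped the standing strip near its red end and laid it flat on the shelf between mat and bay, sockets up. I then let go and backed off.
- **Insertion:** I took it again nearer its tail and tipped it about 30° red end down. It went in under the pane without any contact force showing. I brought it level, set it on the bay floor while still holding it, then released and moved clear.

**What the last checks showed**
- The side and scene pictures show the strip's visible end flat in the bay, sockets up and in line with it. That end lies within roughly 5 mm of where I computed it. The strip's centre should therefore be 3–6 mm on the robot's side of the bay's centre (limit 30 mm).
- The red end is under the pane and could not be seen, so its position is inferred from the grip geometry.
- The spool hub, knob cap and switch look unmoved in both pictures. The spool's image patch changed more than the others (7.2 grey levels against about 2.5). I put that down to the tall strip no longer standing in front of it, but did not measure it separately.
- The bay's position as measured by the fixed cameras and the wrist camera differed by about 2 mm, and I used the wrist camera's value in x.

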